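# Check and tally turning blanks between centres

### The job

Run the square wooden blanks from the cork mat through the checking centres one at a time, longest first: lay the blank in the saddles, slide the tailstock up until the blank is held against both centres, and while it is held press the tally lever fully down once and let it spring back; then slide the tailstock away and lay the blank flat in the wooden tray. Two or three blanks may be there; at the end all lie flat in the tray, the tally has advanced exactly one notch per blank, and the tailstock is drawn fully back. Leave the glue bottle, the tin and the sanding block where they are.

Things in the scene. Friction and masses are not known exactly. Their poses are not given: they have to be found in the camera images.
- blank_long: Longest square turning blank of pale wood, 28 x 28 x 165 mm, with a small dark centre hole in each end. Origin at its middle; y runs along its length, either end may lead. Starts lying on the cork mat (mat 3 mm thick). May be absent
- blank_mid: Middle square turning blank of pale wood, 28 x 28 x 132 mm, with a small dark centre hole in each end. Origin at its middle; y runs along its length, either end may lead. Starts lying on the cork mat (mat 3 mm thick). May be absent
- blank_short: Shortest square turning blank of pale wood, 28 x 28 x 100 mm, with a small dark centre hole in each end. Origin at its middle; y runs along its length, either end may lead. Starts lying on the cork mat (mat 3 mm thick). May be absent
- fixture: Checking centres, fixed: steel bed 70 x 345 x 12 mm with a green headstock (60 x 45 mm, 102 mm high) at its +y end, a tailstock at its -y end and the tally on its -x side. Origin at the underside on the centre axis; y runs along that axis from tailstock to headstock; the axis is 75 mm above the bench. Two saddles between them carry a blank at axis height
- saddles (a point): Point on the centre axis midway between the two aluminium saddles (fixture y = 33 mm), 75 mm up, axes as the fixture. The saddles are 45 mm to its -y (16 mm thick) and 35 mm to its +y (12 mm thick), leaving 58 mm for fingers between. Channel 34 mm wide, floor 61 mm above the bench, 12 mm straight walls, flared lips up to 84 mm
- head_centre (a point): Face of the headstock centre (steel collar, radius 10 mm, with a 4 mm pip), on the centre axis, at fixture y = 88 mm. Axes as the fixture. The blank lies on its -y side: held, a blank of length L has its middle L/2 to the -y of this point
- tailstock (a joint): Slide of the tailstock in m: 0 = fully back (193 mm between the centre faces), grows to 0.105 towards the headstock; starts between 0 and 0.04. It takes about 2.5 N to slide and stays where it is left. With a blank of length L held it reads 0.193 - L (m). Pushing it also pushes the blank along the saddles to the headstock
- tail_centre (a point): Face of the tailstock centre (steel collar as on the headstock), on the centre axis; moves with the tailstock. Axes as the fixture
- tail_grip (a point): Gripping point in the black upright grip post on the tailstock (22 mm in x, 18 mm in y of the fixture, from 98 to 144 mm above the bench), this point 128 mm up; moves with the tailstock. The green tailstock block under it is 58 x 44 mm and ends at 98 mm
- tally_lever (a joint): Sprung tally lever, in rad: 0 = up at rest, 0.44 = fully down on its stop; springs back when let go. Hinged about the fixture's x axis at fixture (-135, -60, 75) mm; its arm, 125 mm to the pad, points to the fixture's +y, 0.30 rad above level at rest. Takes about 3 N at the pad to start, 6 N at the bottom; press straight down on the pad
- lever_pad (a point): Middle of the top face of the lever's black pad (34 x 34 mm, 10 mm thick); about 117 mm above the bench at rest, about 62 mm when fully down. Moves and tilts with the lever
- tally_wheel (a joint): Ratchet wheel of the tally, in rad: starts at 0 and advances by 0.314 (18 degrees, one of 20 notches) each time the lever goes fully down; it stays on the way back. A half stroke advances it part of a notch and the next full stroke only completes that notch
- tally_pointer (a point): End of the black pointer on the tally wheel (wheel 88 mm across, axis along the fixture's x, 75 mm up), 61 mm from its axis; starts leaning 0.4 rad from upright towards the fixture's -y and steps towards +y
- stock_mat: Thin cork mat, 250 x 250 x 3 mm, fixed, where the blanks start side by side, about 85 mm apart. Origin under its centre
- tray: Dark wooden open tray for the checked blanks, fixed: 250 mm (x) x 210 mm (y) x 36 mm high, walls and floor 6 mm. Origin under its centre. Blanks fit side by side lying along its y
- glue_bottle: Yellow glue bottle, 52 mm across, 130 mm high, loose bystander; origin under its centre
- lacquer_tin: Steel tin, 72 mm across, 85 mm high, loose bystander; origin under its centre
- sanding_block: Cork sanding block with wooden back, 60 x 110 x 42 mm, loose bystander; origin under its centre

How it is judged:
By the outcome, as a careful person would: the job done as asked, in the order asked, and still so for the second after the job is handed in, with the robot touching nothing.
Of blank_long, blank_mid, blank_short only 2 to 3 are there at a start; the rules pass over those that are not, and their reading is None.
At some moment in a run one of blank_long, blank_mid, blank_short may be knocked a few centimetres aside while the robot is not near it.
Once in a run the grip may slacken for a moment while it holds something.
It also fails if it takes over 210 s, if anything falls off the work surface, if the arm or the gripper's body presses on something with over 40 N, if the wrist force passes 120 N, or if a joint passes its speed limit or range.

### The arm

A 6-joint arm with a two-finger parallel gripper is mounted at the origin on the work surface. World frame = base frame: x ahead of the robot, y to its left, z up, the work surface at z = 0. Lengths are in m, angles in rad, forces in N, time in s.
With the tool pointing down it reaches from about 0.225 to 0.875 m from the base axis. Payload 3.4 kg.
Tool frame: the origin (TCP) lies at the very end of the fingers, on their centre line; the grasp point (between the pads) lies 19 mm behind it (manip.hold_point_z is the distance from the TCP to the grasp point, in m); z points along the fingers, x is the direction in which the jaws open and shut, and the axes are right-handed (so a half turn about z gives the same grasp; the last joint's range is limited). The gripper opens to 85 mm and grips with 20 to 120 N. Pads are 22 mm wide; open, the fingers measure 114 mm over their backs; the gripper's body (76 mm by 85 mm) begins 54 mm behind the grasp point. The pads swing forward as they close: fully open they stand 13 mm farther back than shut.
Start: joints at [0.985, 0.276, 1.505, -0, 1.361, -0.121], TCP at [0.258, 0.514, 0.231] pointing down, gripper open.
Joint ranges: [-2.89, 2.89], [-0.75, 2.08], [0.22, 2.7], [-1.18, 4.32], [0.11, 2.71], [-2.7, 2.7]. Speed limits (rad/s): [2.57, 2.57, 3.14, 3.14, 3.14, 3.14].

### API

Orientations are given as a unit quaternion [w, x, y, z].
In Python, from rig import manip gives the robot as it stands.
- The arm moves only by the tool apply_moves, never from a script. Its argument "commands" is one flat list of numbers, 6 for each row, row after row: the shift along the tool's x, y, z normalised to -1 to 1, where 1 is 0.03 m, then the turn, a rotation vector about the tool's x, y, z normalised to -1 to 1, where 1 is 0.15 rad. A call has 1 to 20 rows; each row shifts and turns the commanded pose from where the row before left it, along the tool's axes as they then stand; what a row does not reach is not made up. A row lasts 1/10 s, in which the tool goes at most 50 mm and 8.59 degrees, less where a joint would pass 70% of its speed; a pose out of reach is approached as far as the arm can. A call with a number of a shift or a turn outside -1 to 1 is refused whole. A call with a gripper value outside its range is refused whole. "jaw" is the opening, from -1 (shut) to 1 (fully open), set as the call begins (left out, the last holds). The fingers move at their own pace and stop on an object; "newtons" is the grip in N (left out, the last holds). Time passes only in rows, so rows that do not move let the fingers close. It gives the time, the measured TCP pose, the force and the opening at its end, in the units of the state.
- manip.get_state(): the state, without advancing time (a new reading comes with each control period).
- manip.get_image(name): name is "scene" or "top" or "wrist"; returns a dict with "frame" (400x640x3 uint8, red, green, blue), "fx", "fy", "cx", "cy" (pixels), "extrinsics" (4x4, takes a point from camera to world coordinates); the wrist camera has in their place "mount" (4x4, takes a point from camera to tool coordinates, whose origin is the TCP and whose axes are the tool frame's). Camera axes: x right, y up, looking along -z (the intrinsics and any distortion apply to the point x, -y, -z); pixel columns grow to the right and rows downward; lengths in m; the calibration is good to about 2 mm. A picture is of the moment at which its call begins: read the wrist's pose just before it. There is no depth.
- manip.sign_off(): hands the job in, once; it reports no verdict.
The state is a dict: "clock": time; "qpos": joint angles; "qd": joint speeds; "effort": joint torques, N m; "position": TCP position; "ee_rot": TCP orientation; "contact_force": force on the tool from outside, world axes, zero at the start; "moment": the same for the moment, N m; "width": finger opening in m.
Only numpy, scipy, OpenCV 4.12 (cv2) and the standard library are available. Lean on these libraries where they do the work, as an engineer would, in place of code of your own. Each camera call takes 0.05 s, during which the arm holds its last target. There are 200 camera calls.

## Working session

There is one attempt and no reset: what is moved stays moved. The work goes in short steps, Python scripts to look and compute and a tool call to move; the robot and the scene stay as the last step left them, time stands still between calls to the robot, and variables do not carry over. Pictures are saved under pics/ and viewed, about 12 in all and at most 16, crops included, and the job is handed in when it is done.

Besides the shell and the picture viewer there is one more tool, called after "Emit:" as name(argument=value, ...) on one line, values as JSON. apply_moves: Moves the arm, as the interface text tells. Scaled input: -1 to 1 covers 0.03 m each way for a shift and 0.15 rad each way for a turn. Its arguments: {"type":"object","properties":{"commands":{"type":"array"},"jaw":{"type":"number"},"newtons":{"type":"number"}},"required":["commands"]}

```bash
ls; mkdir -p pics; cat > h.py <<'E'
import numpy as np, cv2
from rig import manip
from scipy.spatial.transform import Rotation as R
def rot(q): return R.from_quat([q[1],q[2],q[3],q[0]])
def cam(name):
    s=manip.get_state(); d=manip.get_image(name)
    if 'extrinsics' in d: E=np.array(d['extrinsics'])
    else:
        T=np.eye(4);T[:3,:3]=rot(s['ee_rot']).as_matrix();T[:3,3]=s['position'];E=T@np.array(d['mount'])
    return d,E
def save(d,f): cv2.imwrite('pics/'+f,cv2.cvtColor(d['frame'],cv2.COLOR_RGB2BGR))
def ray(d,E,u,v,z):
    r=E[:3,:3]@np.array([(u-d['cx'])/d['fx'],-(v-d['cy'])/d['fy'],-1]); o=E[:3,3]
    return o+r*(z-o[2])/r[2]
def proj(d,E,p):
    c=np.linalg.inv(E)@np.append(p,1); return np.array([d['cx']+d['fx']*c[0]/-c[2], d['cy']-d['fy']*c[1]/-c[2]])
E
python3 - <<'E'
from h import *
for n in ['top','scene']:
    d,E=cam(n); save(d,n+'0.png'); print(n,{k:v for k,v in d.items() if k not in('frame',)})
print(manip.get_state(), manip.hold_point_z)
E
```

```text
pics
top {'fx': 457.5425049070596, 'fy': 457.5425049070596, 'cx': 313.70254055581256, 'cy': 199.06886934861677, 'extrinsics': array([[-0.01865792,  0.99415797, -0.10631   ,  0.47010033],
       [-0.99945027, -0.02145963, -0.02527141,  0.00548399],
       [-0.02740514,  0.10578005,  0.99401184,  1.38806837],
       [ 0.        ,  0.        ,  0.        ,  1.        ]])}
scene {'fx': 365.45377868622603, 'fy': 365.45377868622603, 'cx': 323.6075315377727, 'cy': 205.0271575197834, 'extrinsics': array([[-0.09235025, -0.79565507,  0.59866888,  1.3401185 ],
       [ 0.99566152, -0.08066256,  0.04638627,  0.08778951],
       [ 0.0113827 ,  0.60035536,  0.79965235,  1.0575506 ],
       [ 0.        ,  0.        ,  0.        ,  1.        ]])}
{'clock': 0.1, 'qpos': array([ 9.85010666e-01,  2.76572919e-01,  1.50601937e+00,  2.75024403e-05,
        1.36071126e+00, -1.20993762e-01]), 'qd': array([ 0.00083192, -0.00249408, -0.00361715, -0.00019156,  0.00117444,
       -0.00131356]), 'effort': array([ 3.02361223e-03, -4.17701948e+01, -2.46404868e+01,  1.06206537e-04,
        5.81230677e-03,  2.32728588e-06]), 'position': array([0.25746393, 0.51360525, 0.23049763]), 'ee_rot': array([ 3.45962205e-04,  8.50952664e-01,  5.25241688e-01, -7.82487171e-04]), 'contact_force': array([-0.07584441, -0.32244153, -0.28340063]), 'moment': array([ 0.03737601,  0.01078431, -0.00801485]), 'width': 0.08526613663909106} 0.0187
```

View pics/top0.png

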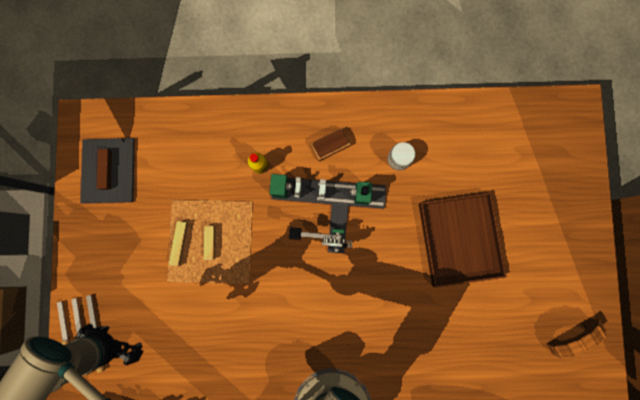

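View pics/scene0.png

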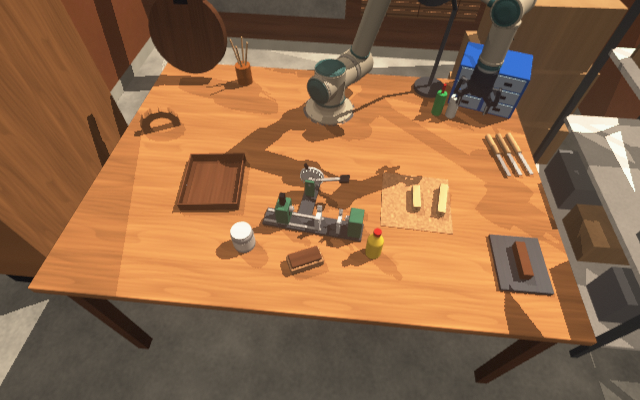

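The top view shows two blanks on the mat, at about (178,242) and (209,242). The headstock is at (277,186), the tailstock at (370,191), the lever pad at (295,233) and the tray at (463,238). Next I'll crop in and measure.

```bash
python3 - <<'E'
from h import *
d,E=cam('top'); f=cv2.cvtColor(d['frame'],cv2.COLOR_RGB2BGR)
c=cv2.resize(f[150:290,160:400],None,fx=3.3,fy=3.3,interpolation=cv2.INTER_CUBIC); cv2.imwrite('pics/crop1.png',c)
hsv=cv2.cvtColor(f,cv2.COLOR_BGR2HSV)
m=((hsv[...,0]>20)&(hsv[...,0]<32)&(hsv[...,1]>60)&(hsv[...,2]>120)).astype(np.uint8); m[:190]=0;m[300:]=0;m[:,:150]=0;m[:,260:]=0
n,l,st,ce=cv2.connectedComponentsWithStats(m)
for i in range(1,n):
    if st[i,4]>60:
        r=cv2.minAreaRect(np.argwhere(l==i)[:,::-1].astype(np.float32)); b=cv2.boxPoints(r)
        w=np.array([ray(d,E,u,v,.031)[:2] for u,v in b]); print(st[i],r,'\n',w.round(3),w.mean(0),[np.linalg.norm(w[k]-w[k-1]) for k in (1,2)])
for nm,u,v,z in [('head',277,186,.102),('tail',370,191,.11),('pad',295,233,.117),('trayc',463,238,.0),('t1',420,197,.036),('t2',494,191,.036),('t3',508,272,.036),('t4',432,285,.036),('glue',256,160,.1),('tin',403,154,.085)]:
    print(nm,ray(d,E,u,v,z).round(3))
E
```

```text
[169 221  17  44 368] ((176.92308044433594, 242.88462829589844), (9.21745777130127, 44.126129150390625), 11.309932708740234) 
 [[0.432 0.475]
 [0.56  0.451]
 [0.554 0.424]
 [0.426 0.448]] [0.49313935 0.44978065] [np.float64(0.13019747190406805), np.float64(0.027976701771818317)]
[204 226  10  33 264] ((208.5, 242.0), (32.0, 9.0), 90.0) 
 [[0.541 0.369]
 [0.541 0.342]
 [0.446 0.342]
 [0.447 0.368]] [0.49383393 0.35520155] [np.float64(0.02703723256646404), np.float64(0.09473051624247393)]
head [0.647 0.142 0.102]
tail [ 0.626 -0.12   0.11 ]
pad [0.512 0.091 0.117]
trayc [ 0.492 -0.405  0.   ]
t1 [ 0.614 -0.274  0.036]
t2 [ 0.627 -0.492  0.036]
t3 [ 0.391 -0.518  0.036]
t4 [ 0.357 -0.298  0.036]
glue [0.724 0.202 0.1  ]
tin [ 0.734 -0.221  0.085]
```

View pics/crop1.png

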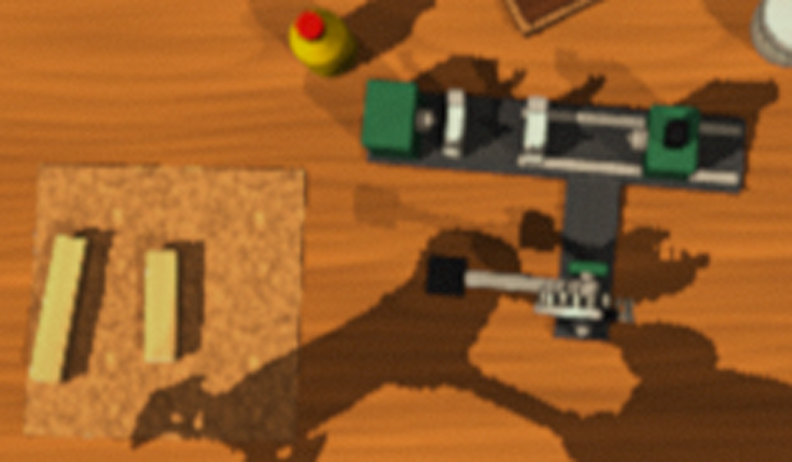

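```bash
python3 - <<'E'
from h import *
d,E=cam('top')
P=lambda u,v,z: ray(d,E,160+(u+.5)/3.3-.5,150+(v+.5)/3.3-.5,z)
for n,u,v,z in [('headpip',427,118,.075),('tailcol',636,138,.075),('post',677,131,.144),('sadH',455,122,.084),('sadT',536,130,.084),('bedR1',747,120,.012),('bedR2',742,190,.012),('hs1',370,82,.102),('hs2',415,82,.102),('hs3',415,152,.102),('hs4',366,150,.102),('padc',446,275,.117)]:
    print(n,P(u,v,z).round(4))
d,E=cam('wrist'); np.set_printoptions(precision=3,suppress=True); print(d['mount'],d['fx'],d['cx'],d['cy'],[k for k in d]); save(d,'w0.png')
E
```

```text
headpip [0.6519 0.1097 0.075 ]
tailcol [ 0.6302 -0.0732  0.075 ]
post [ 0.6269 -0.1031  0.144 ]
sadH [0.6466 0.0845 0.084 ]
sadT [0.638 0.014 0.084]
bedR1 [ 0.6522 -0.1788  0.012 ]
bedR2 [ 0.588 -0.172  0.012]
hs1 [0.6807 0.1564 0.102 ]
hs2 [0.6798 0.1175 0.102 ]
hs3 [0.6189 0.1182 0.102 ]
hs4 [0.6216 0.1604 0.102 ]
padc [0.5125 0.092  0.117 ]
[[ 1.    -0.     0.    -0.001]
 [-0.    -0.955 -0.297 -0.075]
 [ 0.     0.297 -0.955 -0.143]
 [ 0.     0.     0.     1.   ]] 278.0043301701647 321.0515032533637 200.20524382275144 ['frame', 'fx', 'fy', 'cx', 'cy', 'mount']
```

Emit:
apply_moves(commands=[0, 0, 0, 0, 0, 1, 0, 0, 0, 0, 0, 1, 0, 0, 0, 0, 0, 1, 0, 0, 0, 0, 0, 1, 0, 0, 0, 0, 0, 1, 0, 0, 0, 0, 0, 1, 0, 0, 0, 0, 0, 1, 0, 0, 0, 0, 0, 1, 0, 0, 0, 0, 0, 0.16])

```text
clock: 1.15
position: [0.2577, 0.5139, 0.2312]
ee_rot: [0.0, 0.998, -0.059, -0.0]
contact_force: [-0.5, -0.2, -0.3]
width: 0.0854
```

Emit:
apply_moves(commands=[0.63, 0.75, -0.08, 0, 0, 0, 0.63, 0.75, -0.08, 0, 0, 0, 0.63, 0.75, -0.08, 0, 0, 0, 0.63, 0.75, -0.08, 0, 0, 0, 0.63, 0.75, -0.08, 0, 0, 0, 0.63, 0.75, -0.08, 0, 0, 0, 0.63, 0.75, -0.08, 0, 0, 0, 0.63, 0.75, -0.08, 0, 0, 0, 0.63, 0.75, -0.08, 0, 0, 0, 0.63, 0.75, -0.08, 0, 0, 0, 0.63, 0.75, -0.08, 0, 0, 0, 0.63, 0.75, -0.08, 0, 0, 0, 0.63, 0.75, -0.08, 0, 0, 0, 0.63, 0.75, -0.08, 0, 0, 0, 0.63, 0.75, -0.08, 0, 0, 0, 0.63, 0.75, -0.08, 0, 0, 0, 0.63, 0.75, -0.08, 0, 0, 0, 0.63, 0.75, -0.08, 0, 0, 0, 0.63, 0.75, -0.08, 0, 0, 0, 0.63, 0.75, -0.08, 0, 0, 0])

```text
clock: 3.15
position: [0.5806, 0.0216, 0.2793]
ee_rot: [-0.0, 0.998, -0.058, -0.0]
contact_force: [0.1, 0.6, 0.2]
width: 0.0854
```

```bash
cat >> h.py <<'E'
def heading(s=None):
    s=s or manip.get_state(); x=rot(s['ee_rot']).as_matrix()[:,0]; return np.arctan2(x[1],x[0])
def go(p,h=None,s=None):
    """shift in tool axes (m->units total) and turn (units total)"""
    s=s or manip.get_state(); M=rot(s['ee_rot']).as_matrix(); h0=heading(s)
    if h is None: h=h0
    Rt=np.array([[np.cos(h),np.sin(h),0],[np.sin(h),-np.cos(h),0],[0,0,-1]]).T
    v=Rt.T@(np.array(p)-s['position'])/.03
    print('pos',np.round(s['position'],4),'h',round(h0,3),'turn units',np.round((h0-h)/.15,2),'shift units after turn',v.round(2),'rows>=',int(np.ceil(max(abs(v).max(),np.linalg.norm(v)*.6))))
E
python3 - <<'E'
from h import *
s=manip.get_state(); print(s['clock'],s['position'],heading(s))
d,E=cam('wrist'); save(d,'w1.png')
E
```

```text
3.15 [0.58063473 0.02156897 0.27934248] -0.11541984270647605
```

View pics/w1.png

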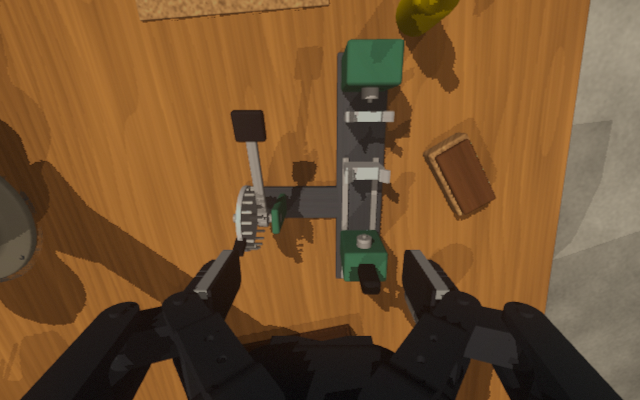

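The wrist view shows the whole fixture: headstock at (374,63), saddles at (369,117) and (367,174), tail centre at (364,241), post at (369,278), pad at (249,125). I'll enlarge it for accurate pixels.

```bash
python3 - <<'E'
import cv2,numpy as np
f=cv2.imread('pics/w1.png')
a=cv2.resize(f[30:190,220:415],None,fx=4,fy=3.7,interpolation=cv2.INTER_CUBIC)
a=cv2.convertScaleAbs(a,alpha=1.5,beta=20); cv2.imwrite('pics/c2.png',a)
E
```

```text
(no output)
```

View pics/c2.png

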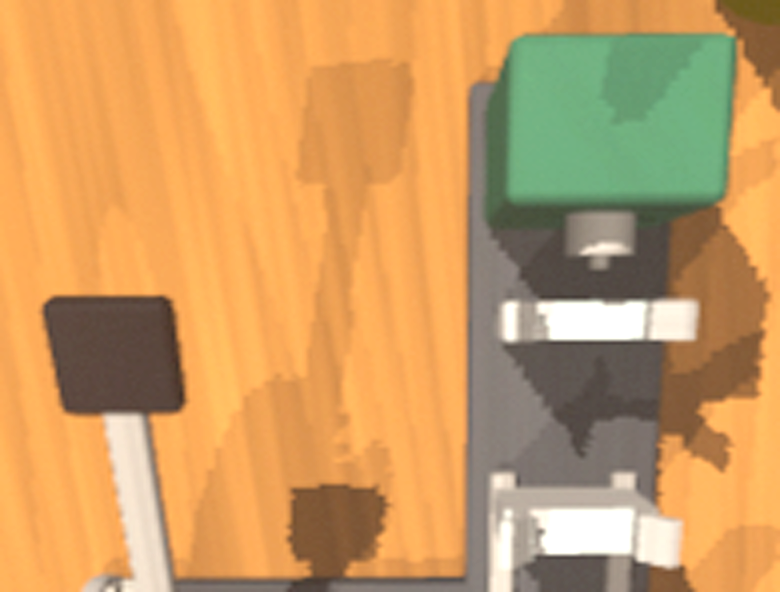

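```bash
cat > fit.py <<'E'
from h import *
from scipy.optimize import least_squares
d,_=cam('wrist')   # same pose as w1
s=manip.get_state()
_,E=d,None
T=np.eye(4);T[:3,:3]=rot(s['ee_rot']).as_matrix();T[:3,3]=s['position'];E=T@np.array(d['mount'])
o=lambda c,r: np.array([220+(c+.5)/4-.5,30+(r+.5)/3.7-.5])
A=[(511,199,-30,'f',102),(723,199,30,'f',102),(514,37,-30,'b',102),(737,37,30,'b',102),
(599,268,0,84,75),(548,320,-17,68,73),(648,320,17,68,61),(540,532,-17,-12,73),(634,532,17,-12,61),
(471,300,-35,None,12),(468,560,-35,None,12),(662,400,35,None,12),(116,355,-135,59,117)]
B=[(600,340,0,62,61),(600,300,0,74,61),(590,555,0,-20,61),(590,508,0,-4,61)]
def P(p,x,y,z):
    c,sn=np.cos(p[2]),np.sin(p[2]); x,y,z=x/1e3,y/1e3,z/1e3
    return proj(d,E,[p[0]+c*x-sn*y,p[1]+sn*x+c*y,z])
def f(p):
    r=[]
    for c,q,x,y,z in A:
        yy={'f':p[3]*1e3,'b':p[3]*1e3+45}.get(y,y)
        if y is None:
            w=ray(d,E,*o(c,q),z/1e3); cc,sn=np.cos(p[2]),np.sin(p[2]); r.append((cc*(w[0]-p[0])+sn*(w[1]-p[1])-x/1e3)*800); continue
        e=P(p,x,yy,z)-o(c,q)
        if x==-135: e=e*.5
        if abs(x)==17: e=e[:1]
        r+=list(e)
    for c,q,x,y,z in B: r.append((P(p,x,y,z)-o(c,q))[1])
    return np.array(r)
R_=least_squares(f,[.64,.02,-.118,.1],loss='soft_l1'); print(R_.x.round(4)); print(f(R_.x).round(1))
p=R_.x
# tail: collar top in full image (364,241?), post top
c,sn=np.cos(p[2]),np.sin(p[2])
for n,u,v,z in [('tail collar face',364,234,.085),('tailblock front top edge',364,231,.098),('post top c',368,268,.144)]:
    w=ray(d,E,u,v,z)[:2]-p[:2]; print(n,(c*w[0]+sn*w[1]).round(4),(-sn*w[0]+c*w[1]).round(4))
E
python3 fit.py
python3 - <<'E'
import cv2
f=cv2.imread('pics/w1.png')
a=cv2.resize(f[215:305,320:420],None,fx=6,fy=6,interpolation=cv2.INTER_CUBIC)
cv2.imwrite('pics/c3.png',cv2.convertScaleAbs(a,alpha=1.8,beta=25))
E
```

```text
[ 0.6424  0.0171 -0.1043  0.0985]
[-0.6  2.7  2.4  1.8 -0.8 -0.9  2.2 -1.8  0.6 -0.9 -1.6 -0.4 -1.   0.1
  0.3 -0.4 -0.4  0.   0.4 -1.2 -0.5  4.4  5.3]
tail collar face -0.0033 -0.0819
tailblock front top edge -0.0055 -0.0719
post top c -0.0071 -0.0973
```

View pics/c3.png

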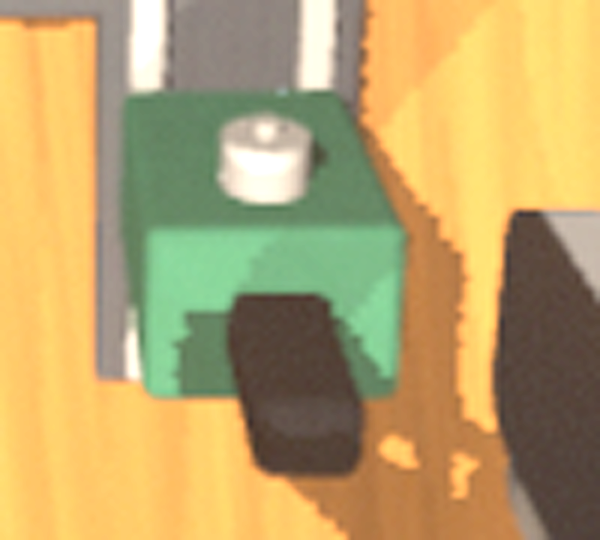

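```bash
python3 - <<'E'
src=open('fit.py').read().split("R_=least")[0]
exec(src)
o2=lambda c,r: np.array([320+(c+.5)/6-.5,215+(r+.5)/6-.5])
C=[(148,230,-29,'F',98),(405,230,29,'F',98),(150,396,-29,'G',98),(398,396,29,'G',98),(266,133,0,'P',75),(308,435,0,'K',144)]
P0=P
def mk(k):
    pass
def fit(dist):
    global P
    def Pd(p,x,y,z):
        e=P0(p,x,y,z); n=(e-[d['cx'],d['cy']])/d['fx']; r2=n@n
        return np.array([d['cx'],d['cy']])+n*(1+dist*p[7]*r2)*d['fx']
    P=Pd
    def g(p):
        r=list(f(p))
        for c,q,x,y,z in C:
            yT=p[4]*1e3; yy={'F':p[5]*1e3,'G':p[5]*1e3-44,'P':yT+4,'K':p[6]*1e3}[y]
            r+=list(P(p,x,yy,z)-o2(c,q))
        return np.array(r)
    q=least_squares(g,[.64,.02,-.118,.1,-.08,-.1,-.12,0],loss='soft_l1'); print(dist,q.x.round(4),q.cost); print(g(q.x).round(1))
fit(0);fit(1)
M=rot(s['ee_rot']).as_matrix(); print(M.round(4), d['fy'])
E
```

```text
0 [ 0.6399  0.0192 -0.1125  0.0985 -0.0942 -0.1013 -0.1222  0.    ] 23.00883266675302
[-0.6  2.5  2.5  2.2 -0.4 -1.1  2.6 -1.5  0.6 -0.8 -1.7 -0.5 -1.6 -0.5
  0.2  0.3 -0.3 -0.2 -0.1 -1.1 -0.4  4.6  5.5 -0.3 -0.7  1.6 -0.9 -1.2
  1.1  0.6  0.9  0.1  0.   0.8  0. ]
1 [ 0.6407  0.0207 -0.1141  0.1024 -0.096  -0.1039 -0.1255 -0.1066] 12.73315107359556
[-0.2 -0.5  1.3  0.3 -0.5 -0.5 -0.3  0.8  0.5 -0.5 -1.4 -0.7 -1.1 -0.2
 -0.4 -0.2 -0.8  0.7 -0.4 -1.4 -0.4  3.5  4.5 -0.  -0.3  1.3 -0.7 -1.2
  0.9 -0.1  0.3  0.3  0.   0.4  0. ]
[[ 9.930e-01 -1.181e-01 -3.000e-04]
 [-1.181e-01 -9.930e-01  0.000e+00]
 [-3.000e-04  0.000e+00 -1.000e+00]] 278.0043301701647
```

```bash
python3 - <<'E'
from h import *
go([.49,.40,.26]); go([.49,.40,.26],1.386)
E
```

```text
pos [0.5809 0.0212 0.2789] h -0.118 turn units 0.0 shift units after turn [ -4.5  -12.18   0.63] rows>= 13
pos [0.5809 0.0212 0.2789] h -0.118 turn units -10.03 shift units after turn [11.85 -5.3   0.63] rows>= 12
```

Emit:
apply_moves(commands=[-0.35, -0.94, 0.05, 0, 0, 0, -0.35, -0.94, 0.05, 0, 0, 0, -0.35, -0.94, 0.05, 0, 0, 0, -0.35, -0.94, 0.05, 0, 0, 0, -0.35, -0.94, 0.05, 0, 0, 0, -0.35, -0.94, 0.05, 0, 0, 0, -0.35, -0.94, 0.05, 0, 0, 0, -0.35, -0.94, 0.05, 0, 0, 0, -0.35, -0.94, 0.05, 0, 0, 0, -0.35, -0.94, 0.05, 0, 0, 0, -0.35, -0.94, 0.05, 0, 0, 0, -0.35, -0.94, 0.05, 0, 0, 0, -0.35, -0.94, 0.05, 0, 0, 0])

```text
clock: 4.6
position: [0.486, 0.4045, 0.2598]
ee_rot: [-0.0, 0.998, -0.057, -0.0]
contact_force: [1.5, 0.2, 0.2]
width: 0.0851
```

Emit:
apply_moves(commands=[0, 0, 0, 0, 0, -1, 0, 0, 0, 0, 0, -1, 0, 0, 0, 0, 0, -1, 0, 0, 0, 0, 0, -1, 0, 0, 0, 0, 0, -1, 0, 0, 0, 0, 0, -1, 0, 0, 0, 0, 0, -1, 0, 0, 0, 0, 0, -1, 0, 0, 0, 0, 0, -1, 0, 0, 0, 0, 0, -1, 0, 0, 0, 0, 0, 0])

```text
clock: 5.7
position: [0.4865, 0.4032, 0.2598]
ee_rot: [-0.0, 0.77, 0.638, -0.0]
contact_force: [0.5, -0.2, 0.3]
width: 0.0854
```

```bash
cat >> h.py <<'E'
def blanks(name='wrist',z=.031,fn=None,roi=None):
    d,E=cam(name); f=cv2.cvtColor(d['frame'],cv2.COLOR_RGB2BGR)
    if fn: save(d,fn)
    hsv=cv2.cvtColor(f,cv2.COLOR_BGR2HSV)
    m=((hsv[...,0]>20)&(hsv[...,0]<32)&(hsv[...,1]>60)&(hsv[...,2]>120)).astype(np.uint8)
    n,l,st,ce=cv2.connectedComponentsWithStats(m); out=[]
    for i in range(1,n):
        if st[i,4]>60:
            pts=np.argwhere(l==i)[:,::-1]; w=np.array([ray(d,E,u,v,z)[:2] for u,v in pts]).astype(np.float32)
            r=cv2.minAreaRect(w*1000); b=cv2.boxPoints(r); e1,e2=b[1]-b[0],b[2]-b[1]
            a=e1 if np.linalg.norm(e1)>np.linalg.norm(e2) else e2
            o=(np.round(np.array(r[0])/1000,4),np.round(sorted(r[1]),1),round(float(np.arctan2(a[1],a[0])),3),ce[i].round(0),st[i,4]); out.append(o); print(o)
    return out
E
python3 - <<'E'
from h import *
s=manip.get_state(); print(s['clock'],s['position'],heading(s)); blanks(fn='w2.png')
E
```

```text
5.7 [0.4865073  0.40320406 0.25981742] 1.3841266306303535
(array([0.4915, 0.4513]), array([ 25.6, 129.8]), -0.183, array([358., 168.]), np.int32(1573))
(array([0.4924, 0.3577]), array([25.8, 98.3]), -0.02, array([291., 184.]), np.int32(1087))
(array([0.7121, 0.2218]), array([28.1, 53.9]), -0.581, array([240., 325.]), np.int32(329))
```

View pics/w2.png

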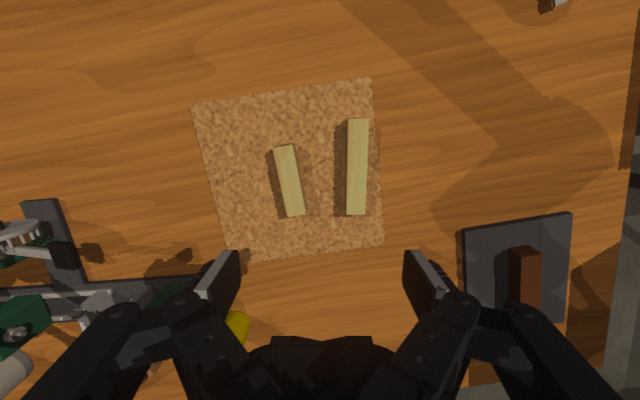

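Only two blanks are on the mat: mid at (358,168) px and short at (291,184) px. Both cameras agree on their positions. I'll pick the mid blank first.

```bash
python3 - <<'E'
from h import *
go([.4876,.4512,.10],1.388);go([.4876,.4512,.006],1.388)
E
```

```text
pos [0.4867 0.4031 0.2598] h 1.381 turn units -0.05 shift units after turn [ 1.58 -0.26  5.33] rows>= 6
pos [0.4867 0.4031 0.2598] h 1.381 turn units -0.05 shift units after turn [ 1.58 -0.26  8.46] rows>= 9
```

Emit:
apply_moves(commands=[0.26, -0.04, 0.89, 0, 0, -0.05, 0.26, -0.04, 0.89, 0, 0, 0, 0.26, -0.04, 0.89, 0, 0, 0, 0.26, -0.04, 0.89, 0, 0, 0, 0.26, -0.04, 0.89, 0, 0, 0, 0.26, -0.04, 0.89, 0, 0, 0, 0, 0, 0, 0, 0, 0, 0, 0, 0.6, 0, 0, 0, 0, 0, 0.6, 0, 0, 0, 0, 0, 0.6, 0, 0, 0, 0, 0, 0.6, 0, 0, 0, 0, 0, 0.6, 0, 0, 0, 0, 0, 0, 0, 0, 0], jaw=1)

```text
clock: 7.05
position: [0.488, 0.4491, 0.0087]
ee_rot: [-0.0, 0.769, 0.64, -0.002]
contact_force: [-0.3, -1.2, -0.7]
width: 0.0852
```

```bash
python3 - <<'E'
from h import *
go([.4876,.4512,.006],1.388); print(manip.get_state()['contact_force'])
E
```

```text
pos [0.488  0.4491 0.0087] h 1.388 turn units 0.0 shift units after turn [ 0.06 -0.03  0.09] rows>= 1
[-0.28480246 -1.16114965 -0.74877951]
```

Emit:
apply_moves(commands=[0.05, 0, 0.08, 0, 0, 0, 0, 0, 0, 0, 0, 0, 0, 0, 0, 0, 0, 0, 0, 0, 0, 0, 0, 0, 0, 0, 0, 0, 0, 0, 0, 0, 0, 0, 0, 0, 0, 0, 0, 0, 0, 0, 0, 0, 0, 0, 0, 0], jaw=-1, newtons=70)

```text
clock: 7.85
position: [0.4901, 0.4521, 0.0085]
ee_rot: [0.0, 0.768, 0.64, 0.001]
contact_force: [0.1, 0.3, 5.9]
width: 0.0271
```

Emit:
apply_moves(commands=[0, 0, 0, 0, 0, 0, 0, 0, -0.5, 0, 0, 0, 0, 0, -1, 0, 0, 0, 0, 0, -1, 0, 0, 0, 0, 0, -1, 0, 0, 0, 0, 0, -1, 0, 0, 0, 0, 0, -1, 0, 0, 0])

```text
clock: 8.55
position: [0.489, 0.4513, 0.174]
ee_rot: [-0.0, 0.768, 0.64, -0.0]
contact_force: [0.8, -0.0, -1.7]
width: 0.0264
```

```bash
python3 - <<'E'
from h import *
p=np.array([.6404,.0205]);c,s=np.cos(-.114),np.sin(-.114)
F=lambda x,y,z:[p[0]+c*x-s*y,p[1]+s*x+c*y,z]
print(F(0,22,.1),F(-135,61,.12))
go(F(0,22,.19),-.114); print(manip.get_state()['contact_force']) if 0 else None
F=lambda x,y,z:[p[0]+(c*x-s*y)/1e3,p[1]+(s*x+c*y)/1e3,z]
print(F(0,22,.1),F(-135,61,.12)); go(F(0,22,.19),-.114); go(F(0,22,.19))
E
```

```text
[np.float64(3.1429712008346713), np.float64(21.87769875429495), 0.1] [np.float64(-126.54437220813199), np.float64(75.98123800566694), 0.12]
pos [0.489  0.4513 0.174 ] h 1.389 turn units 10.02 shift units after turn [ 6.6500e+00 -7.1964e+02 -5.3000e-01] rows>= 720
[np.float64(0.6429025712008346), np.float64(0.04235719875429495), 0.1] [np.float64(0.513215227791868), np.float64(0.09646073800566694), 0.12]
pos [0.489  0.4513 0.174 ] h 1.389 turn units 10.02 shift units after turn [ 6.65 12.96 -0.53] rows>= 13
pos [0.489  0.4513 0.174 ] h 1.389 turn units 0.0 shift units after turn [-12.48   7.5   -0.53] rows>= 13
```

Emit:
apply_moves(commands=[0, 0, -0.5, 0, 0, 1, 0, 0, 0, 0, 0, 1, 0, 0, 0, 0, 0, 1, 0, 0, 0, 0, 0, 1, 0, 0, 0, 0, 0, 1, 0, 0, 0, 0, 0, 1, 0, 0, 0, 0, 0, 1, 0, 0, 0, 0, 0, 1, 0, 0, 0, 0, 0, 1, 0, 0, 0, 0, 0, 1, 0, 0, 0, 0, 0, 0.02])

```text
clock: 9.65
position: [0.4891, 0.4513, 0.1876]
ee_rot: [0.0, 0.998, -0.057, -0.0]
contact_force: [-0.6, -0.7, -1.1]
width: 0.0267
```

Emit:
apply_moves(commands=[0.5, 0.93, 0, 0, 0, 0, 0.5, 0.93, 0, 0, 0, 0, 0.5, 0.93, 0, 0, 0, 0, 0.5, 0.93, 0, 0, 0, 0, 0.5, 0.93, 0, 0, 0, 0, 0.5, 0.93, 0, 0, 0, 0, 0.5, 0.93, 0, 0, 0, 0, 0.5, 0.93, 0, 0, 0, 0, 0.5, 0.93, 0, 0, 0, 0, 0.5, 0.93, 0, 0, 0, 0, 0.5, 0.93, 0, 0, 0, 0, 0.5, 0.93, 0, 0, 0, 0, 0.5, 0.93, 0, 0, 0, 0, 0.5, 0.93, 0, 0, 0, 0, 0, 0, 0, 0, 0, 0])

```text
clock: 11.15
position: [0.6553, 0.0355, 0.1873]
ee_rot: [0.001, 0.998, -0.057, 0.001]
contact_force: [0.0, -0.6, -0.1]
width: 0.0269
```

```bash
cat >> h.py <<'E'
p0=np.array([.6404,.0205]);PSI=-.114
def F(x,y,z):
    c,s=np.cos(PSI),np.sin(PSI); return np.array([p0[0]+(c*x-s*y)/1e3,p0[1]+(s*x+c*y)/1e3,z])
E
python3 - <<'E'
from h import *
go(F(0,22,.19),PSI); print(manip.get_state()['width'])
d,E=cam('wrist'); f=cv2.cvtColor(d['frame'],cv2.COLOR_RGB2BGR)
for X in [(-17,62,.061),(17,62,.061),(-17,-4,.061),(17,-4,.061),(-17,62,.084),(17,62,.084)]: print(X,proj(d,E,F(*X)).round(0))
cv2.imwrite('pics/w3.png',cv2.resize(f[0:330,200:500],None,fx=1.8,fy=1.8,interpolation=cv2.INTER_CUBIC))
E
```

```text
pos [0.6553 0.0355 0.1873] h -0.114 turn units -0.0 shift units after turn [-0.44 -0.18 -0.09] rows>= 1
0.026868289198284254
(-17, 62, 0.061) [289. 146.]
(17, 62, 0.061) [324. 146.]
(-17, -4, 0.061) [291. 211.]
(17, -4, 0.061) [324. 211.]
(-17, 62, 0.084) [286. 149.]
(17, 62, 0.084) [325. 149.]
```

View pics/w3.png

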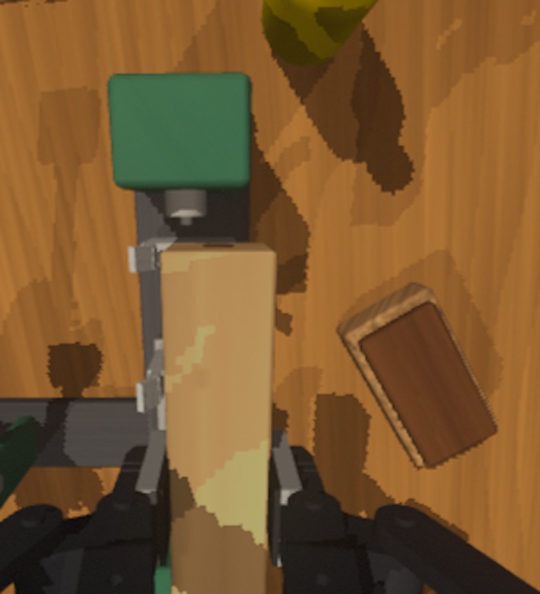

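```bash
python3 - <<'E'
from h import *
d,E=cam('wrist')
def loc(u,v,z):
    w=ray(d,E,200+u/1.8,v/1.8,z)[:2]-p0; c,s=np.cos(PSI),np.sin(PSI); return np.round([c*w[0]+s*w[1],-s*w[0]+c*w[1]],4)
for n,u,v,z in [('pip',186,222,.075),('hsFL',117,187,.102),('hsFR',248,185,.102),('hsBL',111,76,.102),('hsBR',248,74,.102),('blHL',163,250,.210),('blHR',275,249,.210),('tcp',0,0,0)]: print(n,loc(u,v,z))
w=manip.get_state()['position'][:2]-p0;c,s=np.cos(PSI),np.sin(PSI);print(c*w[0]+s*w[1],-s*w[0]+c*w[1])
E
```

```text
pip [-0.0033  0.0855]
hsFL [-0.0312  0.1009]
hsFR [0.0254 0.1017]
hsBL [-0.0311  0.1436]
hsBR [0.0246 0.1443]
blHL [-0.0006  0.0833]
blHR [0.0258 0.0836]
tcp [-0.1108  0.2041]
0.011022607441995399 0.020085986678251164
```

```bash
sed -i 's/^p0=.*/p0=np.array([.6369,.0222]);PSI=-.112/' h.py; python3 - <<'E'
from h import *
go(F(0,18,.10),PSI)
E
```

```text
pos [0.6536 0.0392 0.1872] h -0.113 turn units -0.01 shift units after turn [-0.49  0.03  2.91] rows>= 3
```

```bash
sed -i 's/^p0=.*/p0=np.array([.6374,.0190]);PSI=-.112/' h.py; python3 - <<'E'
from h import *
go(F(0,17,.11),PSI)
E
```

```text
pos [0.6536 0.0392 0.1872] h -0.113 turn units -0.01 shift units after turn [-0.46  0.16  2.57] rows>= 3
```

Emit:
apply_moves(commands=[-0.23, 0.08, 0, 0, 0, 0, -0.23, 0.08, 0, 0, 0, 0, 0, 0, 0.86, 0, 0, 0, 0, 0, 0.86, 0, 0, 0, 0, 0, 0.86, 0, 0, 0, 0, 0, 0, 0, 0, 0, 0, 0, 0, 0, 0, 0, 0, 0, 0, 0, 0, 0])

```text
clock: 12.05
position: [0.6405, 0.0369, 0.1117]
ee_rot: [-0.0, 0.998, -0.056, 0.002]
contact_force: [-0.2, -0.4, -1.0]
width: 0.0268
```

```bash
python3 - <<'E'
from h import *
go(F(0,17,.11),PSI); print(manip.get_state()['width'])
d,E=cam('wrist'); np.save('E4.npy',E); f=cv2.cvtColor(d['frame'],cv2.COLOR_RGB2BGR)
cv2.imwrite('pics/w4.png',cv2.convertScaleAbs(cv2.resize(f[0:240,200:440],None,fx=2.5,fy=2.5,interpolation=cv2.INTER_CUBIC),alpha=1.4,beta=15))
E
```

```text
pos [0.6405 0.0369 0.1117] h -0.113 turn units -0.0 shift units after turn [-0.04  0.04  0.06] rows>= 1
0.026767363421471974
```

View pics/w4.png

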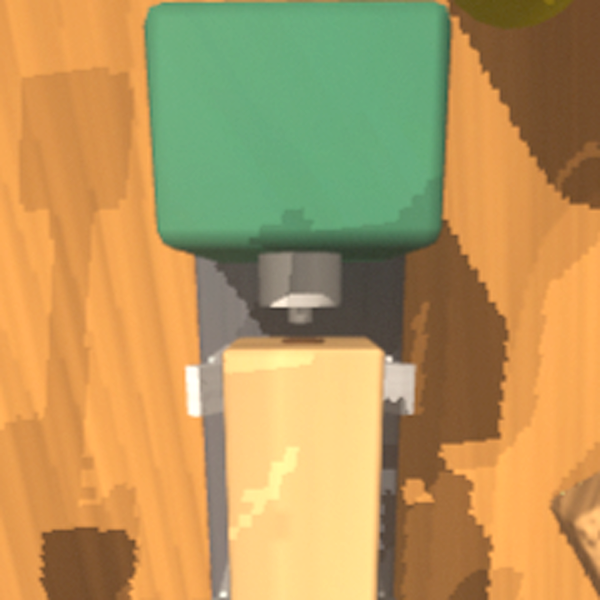

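```bash
python3 - <<'E'
from h import *
d,_=cam('wrist'); E=np.load('E4.npy')
def loc(u,v,z):
    w=ray(d,E,200+u/2.5,v/2.5,z)[:2]-p0; c,s=np.cos(PSI),np.sin(PSI); return np.round([c*w[0]+s*w[1],-s*w[0]+c*w[1]],4)
for n,u,v,z in [('pip',300,322,.075),('collarface',300,307,.075),('blHL',224,349,.134),('blHR',384,349,.134),('hole',303,341,.120),('sadL',187,390,.084),('sadR',415,390,.084)]: print(n,loc(u,v,z))
go(F(0,17,.0665),PSI)
E
```

```text
pip [0.0012 0.0839]
collarface [0.0012 0.0876]
blHL [-0.0118  0.0824]
blHR [0.0155 0.0823]
hole [0.0017 0.0826]
sadL [-0.0266  0.0682]
sadR [0.0294 0.0681]
pos [0.6406 0.0367 0.1117] h -0.113 turn units -0.01 shift units after turn [-0.04  0.03  1.51] rows>= 2
```

Emit:
apply_moves(commands=[-0.02, 0.03, 0, 0, 0, 0, 0, 0, 0.5, 0, 0, 0, 0, 0, 0.3, 0, 0, 0, 0, 0, 0.3, 0, 0, 0, 0, 0, 0.2, 0, 0, 0, 0, 0, 0.15, 0, 0, 0, 0, 0, 0, 0, 0, 0])

```text
clock: 12.85
position: [0.6392, 0.0357, 0.0666]
ee_rot: [-0.0, 0.998, -0.057, 0.0]
contact_force: [-0.9, -0.5, -1.2]
width: 0.0263
```

Emit:
apply_moves(commands=[0, 0, 0.05, 0, 0, 0, 0, 0, 0.05, 0, 0, 0, 0, 0, 0, 0, 0, 0])

```text
clock: 13.15
position: [0.6392, 0.0357, 0.0665]
ee_rot: [0.0, 0.998, -0.057, 0.001]
contact_force: [-4.1, 0.2, 14.6]
width: 0.0264
```

Emit:
apply_moves(commands=[0, 0, -0.03, 0, 0, 0, 0, 0, 0, 0, 0, 0, 0, 0, 0, 0, 0, 0, 0, 0, 0, 0, 0, 0, 0, 0, 0, 0, 0, 0], jaw=1)

```text
clock: 13.65
position: [0.6388, 0.0357, 0.0638]
ee_rot: [-0.0, 0.998, -0.057, -0.0]
contact_force: [-0.1, -0.3, 0.3]
width: 0.0854
```

Emit:
apply_moves(commands=[0, 0, -0.5, 0, 0, 0, 0, 0, -1, 0, 0, 0, 0, 0, -1, 0, 0, 0, 0, 0, -1, 0, 0, 0, 0, 0, -0.8, 0, 0, 0, 0, 0, 0, 0, 0, 0, 0, 0, 0, 0, 0, 0])

```text
clock: 14.35
position: [0.6388, 0.0357, 0.1931]
ee_rot: [-0.0, 0.998, -0.057, 0.0]
contact_force: [-0.2, 0.1, -0.1]
width: 0.0852
```

```bash
python3 - <<'E'
from h import *
s=manip.get_state();print(s['width'])
go(F(0,-123,.19),PSI,s)
d,E=cam('wrist'); np.save('E5.npy',E);f=cv2.cvtColor(d['frame'],cv2.COLOR_RGB2BGR)
cv2.imwrite('pics/w5.png',cv2.convertScaleAbs(cv2.resize(f[60:360,190:470],None,fx=2,fy=2,interpolation=cv2.INTER_CUBIC),alpha=1.4,beta=15))
E
```

```text
0.08521199792198572
pos [0.6388 0.0357 0.1931] h -0.113 turn units -0.01 shift units after turn [0.01 4.66 0.1 ] rows>= 5
```

View pics/w5.png

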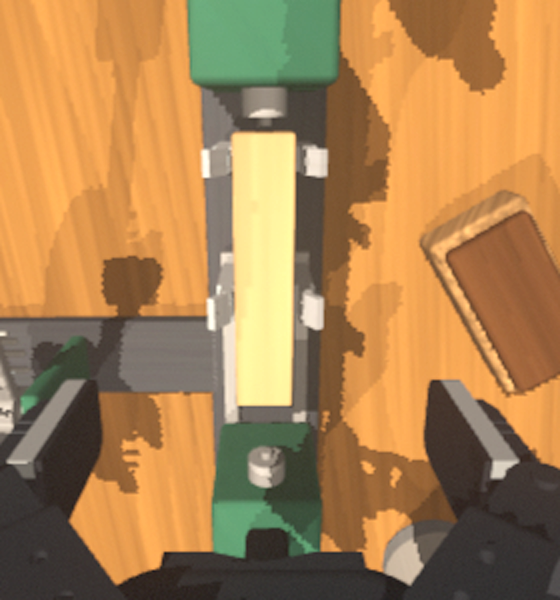

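The blank sits squarely in both saddles, between the head pip at (264,122) and the tail centre at (266,462). Next is the tailstock.

```bash
python3 - <<'E'
from h import *
d,_=cam('wrist'); E=np.load('E5.npy')
def loc(u,v,z):
    w=ray(d,E,190+u/2,60+v/2,z)[:2]-p0; c,s=np.cos(PSI),np.sin(PSI); return np.round([c*w[0]+s*w[1],-s*w[0]+c*w[1]],4)
for n,u,v,z in [('tailpip',266,453,.075),('blockfront',266,505,.098),('postfrontbase',266,532,.098),('headpip',264,122,.075),('bl head end',265,131,.089),('bl tail end',265,406,.089)]: print(n,loc(u,v,z))
E
```

```text
tailpip [ 0.0023 -0.0882]
blockfront [ 0.0021 -0.1033]
postfrontbase [ 0.0021 -0.1202]
headpip [0.0012 0.0853]
bl head end [0.0016 0.0819]
bl tail end [ 0.0016 -0.0513]
```

Emit:
apply_moves(commands=[0, 0.93, 0, 0, 0, 0, 0, 0.93, 0, 0, 0, 0, 0, 0.93, 0, 0, 0, 0, 0, 0.93, 0, 0, 0, 0, 0, 0.93, 0, 0, 0, 0, 0, 0, 0, 0, 0, 0, 0, 0, 0, 0, 0, 0])

```text
clock: 15.15
position: [0.6224, -0.1031, 0.1916]
ee_rot: [-0.001, 0.998, -0.057, -0.001]
contact_force: [0.9, 0.2, -0.2]
width: 0.0854
```

Emit:
apply_moves(commands=[0, 0.1, 0.6, 0, 0, 0, 0, 0, 0.6, 0, 0, 0, 0, 0, 0.6, 0, 0, 0, 0, 0, 0.6, 0, 0, 0, 0, 0, 0.3, 0, 0, 0, 0, 0, 0, 0, 0, 0])

```text
clock: 15.75
position: [0.6216, -0.1045, 0.1103]
ee_rot: [-0.001, 0.998, -0.056, -0.002]
contact_force: [0.2, -0.0, -0.6]
width: 0.0855
```

Emit:
apply_moves(commands=[0, 0, 0, 0, 0, 0, 0, 0, 0, 0, 0, 0, 0, 0, 0, 0, 0, 0, 0, 0, 0, 0, 0, 0, 0, 0, 0, 0, 0, 0, 0, 0, 0, 0, 0, 0, 0, 0, 0, 0, 0, 0], jaw=-1, newtons=60)

```text
clock: 16.45
position: [0.6247, -0.1062, 0.1133]
ee_rot: [0.0, 0.998, -0.057, 0.002]
contact_force: [6.3, -0.4, 2.5]
width: 0.0212
```

```bash
cat >> h.py <<'E'
def fx():
    s=manip.get_state(); w=s['position'][:2]-p0; c,n=np.cos(PSI),np.sin(PSI); g=s['contact_force']
    print('t',s['clock'],'fix xy',round(c*w[0]+n*w[1],4),round(-n*w[0]+c*w[1],4),'z',round(s['position'][2],4),'h',round(heading(s),3),'Fxyz',round(c*g[0]+n*g[1],1),round(-n*g[0]+c*g[1],1),round(g[2],1),'w',round(s['width'],4))
E
python3 -c "
from h import *
fx()"
```

```text
t 16.45 fix xy 0.0013 -0.1259 z 0.1133 h -0.113 Fxyz 6.3 0.3 2.5 w 0.0212
```

Emit:
apply_moves(commands=[0, -0.25, 0, 0, 0, 0, 0, -0.25, 0, 0, 0, 0, 0, -0.25, 0, 0, 0, 0, 0, -0.25, 0, 0, 0, 0, 0, -0.2, 0, 0, 0, 0, 0, -0.15, 0, 0, 0, 0, 0, 0, 0, 0, 0, 0])

```text
clock: 17.15
position: [0.629, -0.0662, 0.1133]
ee_rot: [0.001, 0.998, -0.056, 0.002]
contact_force: [4.4, -1.5, 3.4]
width: 0.021
```

```bash
python3 -c "
from h import *
fx()"
```

```text
t 17.15 fix xy 0.0012 -0.0856 z 0.1133 h -0.113 Fxyz 4.5 -1.0 3.4 w 0.021
```

Emit:
apply_moves(commands=[0, -0.07, 0, 0, 0, 0, 0, -0.07, 0, 0, 0, 0, 0, 0, 0, 0, 0, 0])

```text
clock: 17.45
position: [0.6294, -0.0627, 0.1133]
ee_rot: [0.001, 0.998, -0.057, 0.002]
contact_force: [5.6, -2.0, 4.5]
width: 0.0212
```

Emit:
apply_moves(commands=[0, -0.05, 0, 0, 0, 0, 0, -0.05, 0, 0, 0, 0, 0, 0, 0, 0, 0, 0])

```text
clock: 17.75
position: [0.6295, -0.0611, 0.1133]
ee_rot: [0.002, 0.998, -0.057, 0.002]
contact_force: [3.7, -6.4, 4.3]
width: 0.021
```

```bash
python3 -c "
from h import *
fx()"
```

```text
t 17.75 fix xy 0.0011 -0.0804 z 0.1133 h -0.113 Fxyz 4.4 -6.0 4.3 w 0.021
```

Emit:
apply_moves(commands=[0, -0.05, 0, 0, 0, 0, 0, -0.05, 0, 0, 0, 0, 0, 0, 0, 0, 0, 0])

```text
clock: 18.05
position: [0.6295, -0.061, 0.1133]
ee_rot: [0.005, 0.998, -0.056, 0.002]
contact_force: [3.5, -13.1, 5.0]
width: 0.021
```

Emit:
apply_moves(commands=[0, -0.05, 0, 0, 0, 0, 0, -0.05, 0, 0, 0, 0, 0, 0, 0, 0, 0, 0])

```text
clock: 18.35
position: [0.6296, -0.061, 0.1133]
ee_rot: [0.007, 0.998, -0.056, 0.001]
contact_force: [2.6, -19.7, 3.1]
width: 0.021
```

```bash
python3 -c "
from h import *
fx()"
```

```text
t 18.35 fix xy 0.0012 -0.0804 z 0.1133 h -0.112 Fxyz 4.8 -19.3 3.1 w 0.021
```

Emit:
apply_moves(commands=[0, 0.05, 0, 0, 0, 0, 0, 0, 0, 0, 0, 0, 0, 0, 0, 0, 0, 0, 0, 0, 0, 0, 0, 0, 0, 0, 0, 0, 0, 0], jaw=1)

```text
clock: 18.85
position: [0.6283, -0.0534, 0.112]
ee_rot: [-0.0, 0.998, -0.056, -0.0]
contact_force: [-0.2, 0.4, 0.6]
width: 0.0858
```

Emit:
apply_moves(commands=[0, 0, -0.6, 0, 0, 0, 0, 0, -1, 0, 0, 0, 0, -0.7, -0.8, 0, 0, 0, 0, -0.7, -0.3, 0, 0, 0, 0, -0.7, 0, 0, 0, 0, 0, -0.7, 0, 0, 0, 0, 0, 0, 0, 0, 0, 0, 0, 0, 0, 0, 0, 0])

```text
clock: 19.65
position: [0.638, 0.0298, 0.193]
ee_rot: [0.0, 0.998, -0.056, -0.0]
contact_force: [0.1, -0.6, -0.4]
width: 0.0854
```

```bash
python3 - <<'E'
from h import *
fx(); d,E=cam('wrist'); np.save('E6.npy',E);f=cv2.cvtColor(d['frame'],cv2.COLOR_RGB2BGR)
cv2.imwrite('pics/w6.png',cv2.convertScaleAbs(cv2.resize(f[40:340,190:470],None,fx=2,fy=2,interpolation=cv2.INTER_CUBIC),alpha=1.4,beta=15))
go(F(-135,61,.15),PSI)
E
```

```text
t 19.65 fix xy -0.0007 0.0108 z 0.193 h -0.112 Fxyz 0.2 -0.6 -0.4 w 0.0854
pos [0.638  0.0292 0.193 ] h -0.113 turn units -0.01 shift units after turn [-4.48 -1.69  1.43] rows>= 5
```

View pics/w6.png

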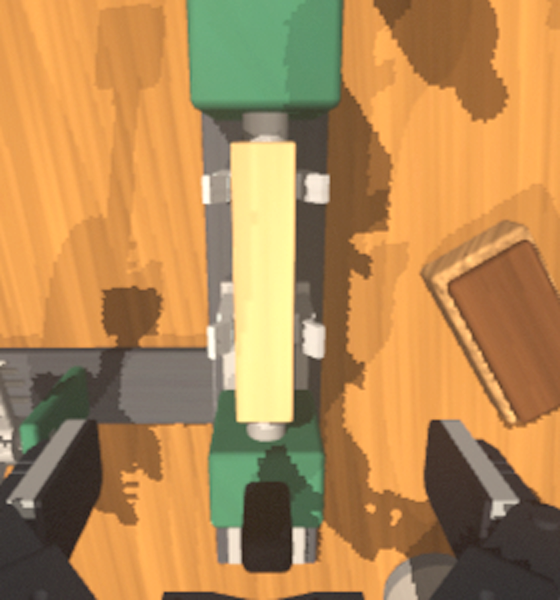

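```bash
python3 - <<'E'
from h import *
d,_=cam('wrist'); E=np.load('E6.npy')
def loc(u,v,z):
    w=ray(d,E,190+u/2,40+v/2,z)[:2]-p0; c,s=np.cos(PSI),np.sin(PSI); return np.round([c*w[0]+s*w[1],-s*w[0]+c*w[1]],4)
for n,u,v,z in [('bl head end',265,142,.089),('bl tail end',265,421,.089),('hs front top',265,108,.102),('block front',266,452,.098),('post base',266,485,.098)]: print(n,loc(u,v,z))
d,E=cam('wrist')
for z in (.085,): print('head collar face top proj in crop',(proj(d,np.load('E6.npy'),F(0,88,z))-[190,40])*2)
E
```

```text
bl head end [0.0012 0.0878]
bl tail end [ 0.0014 -0.0434]
hs front top [0.0011 0.1004]
block front [ 0.0019 -0.0554]
post base [ 0.0019 -0.0738]
head collar face top proj in crop [262.2342096  141.55912329]
```

Held: the blank's ends measure y=87.8 and −43.4 mm, against 88 and −44 expected. Now the lever.

Emit:
apply_moves(commands=[-0.75, -0.28, 0, 0, 0, 0, -0.75, -0.28, 0, 0, 0, 0, -0.75, -0.28, 0, 0, 0, 0, -0.75, -0.28, 0, 0, 0, 0, -0.75, -0.28, 0, 0, 0, 0, -0.75, -0.28, 0, 0, 0, 0, 0, 0, 0.7, 0, 0, 0, 0, 0, 0.7, 0, 0, 0, 0, 0, 0, 0, 0, 0], jaw=-1)

```text
clock: 20.7
position: [0.5075, 0.094, 0.149]
ee_rot: [0.0, 0.998, -0.057, -0.003]
contact_force: [0.3, -0.5, 0.5]
width: 0.0
```

```bash
python3 -c "
from h import *
fx()"
```

```text
t 20.7 fix xy -0.1375 0.06 z 0.149 h -0.114 Fxyz 0.3 -0.5 0.5 w 0.0
```

Emit:
apply_moves(commands=[0.05, -0.05, 0.4, 0, 0, 0, 0, 0, 0.4, 0, 0, 0, 0, 0, 0.4, 0, 0, 0, 0, 0, 0.4, 0, 0, 0, 0, 0, 0.4, 0, 0, 0, 0, 0, 0.4, 0, 0, 0, 0, 0, 0.3, 0, 0, 0, 0, 0, 0, 0, 0, 0])

```text
clock: 21.5
position: [0.512, 0.0966, 0.0693]
ee_rot: [-0.0, 0.998, -0.057, 0.0]
contact_force: [0.6, 4.2, 5.1]
width: 0.0
```

Emit:
apply_moves(commands=[0, 0, 0.15, 0, 0, 0, 0, 0, 0.1, 0, 0, 0, 0, 0, 0, 0, 0, 0])

```text
clock: 21.8
position: [0.512, 0.0963, 0.0636]
ee_rot: [-0.0, 0.998, -0.057, 0.001]
contact_force: [-0.3, 3.0, 8.1]
width: -0.0
```

Emit:
apply_moves(commands=[0, 0, 0.1, 0, 0, 0, 0, 0, 0.05, 0, 0, 0, 0, 0, 0, 0, 0, 0])

```text
clock: 22.1
position: [0.5122, 0.0962, 0.0622]
ee_rot: [-0.0, 0.998, -0.057, 0.001]
contact_force: [-5.5, 1.6, 29.7]
width: -0.0001
```

Emit:
apply_moves(commands=[0, 0, 0.05, 0, 0, 0, 0, 0, 0.05, 0, 0, 0, 0, 0, 0, 0, 0, 0])

```text
clock: 22.4
position: [0.5123, 0.0962, 0.0614]
ee_rot: [0.0, 0.998, -0.056, 0.002]
contact_force: [-9.6, 2.7, 46.4]
width: -0.0
```

Emit:
apply_moves(commands=[0, 0, -0.3, 0, 0, 0, 0, 0, -0.6, 0, 0, 0, 0, 0, -0.8, 0, 0, 0, 0, 0, -0.9, 0, 0, 0, 0, 0, -0.9, 0, 0, 0, 0, 0, -0.8, 0, 0, 0, 0, 0, 0, 0, 0, 0])

```text
clock: 23.1
position: [0.5129, 0.0954, 0.1869]
ee_rot: [0.001, 0.998, -0.057, 0.003]
contact_force: [0.1, 0.3, 0.1]
width: -0.0001
```

```bash
python3 -c "
from h import *
go(F(1,-81,.19),PSI)
d,E=cam('wrist');f=cv2.cvtColor(d['frame'],cv2.COLOR_RGB2BGR)
cv2.imwrite('pics/w7.png',cv2.convertScaleAbs(f,alpha=1.4,beta=15))"
```

```text
pos [0.5129 0.0954 0.1869] h -0.113 turn units -0.01 shift units after turn [ 4.44  4.77 -0.1 ] rows>= 5
```

View pics/w7.png

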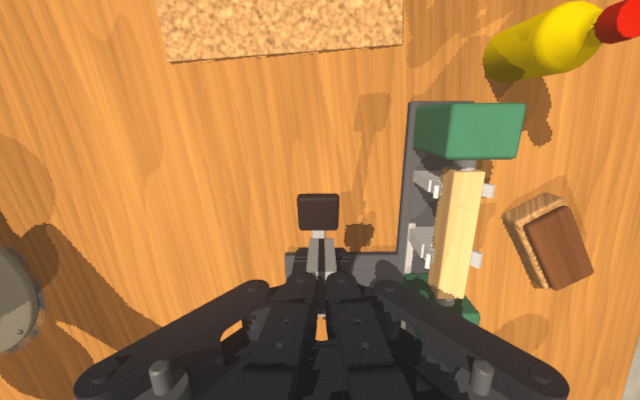

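The lever is back up at (319,210) and the blank is still held. Next: draw the tailstock back.

Emit:
apply_moves(commands=[0.74, 0.8, 0, 0, 0, 0, 0.74, 0.8, 0, 0, 0, 0, 0.74, 0.8, 0, 0, 0, 0, 0.74, 0.8, 0, 0, 0, 0, 0.74, 0.8, 0, 0, 0, 0, 0.74, 0.8, 0, 0, 0, 0, 0, 0, 0, 0, 0, 0], jaw=1)

```text
clock: 23.85
position: [0.6285, -0.066, 0.1813]
ee_rot: [0.001, 0.998, -0.058, -0.001]
contact_force: [0.4, 0.7, -0.9]
width: 0.0854
```

```bash
python3 -c "
from h import *
fx();go(F(1,-81,.111),PSI)"
```

```text
t 23.85 fix xy 0.0007 -0.0855 z 0.1813 h -0.117 Fxyz 0.3 0.8 -0.9 w 0.0854
pos [ 0.6285 -0.066   0.1813] h -0.117 turn units -0.03 shift units after turn [ 0.01 -0.15  2.34] rows>= 3
```

Emit:
apply_moves(commands=[0, -0.12, 0.6, 0, 0, 0, 0, 0, 0.6, 0, 0, 0, 0, 0, 0.6, 0, 0, 0, 0, 0, 0.5, 0, 0, 0, 0, 0, 0, 0, 0, 0])

```text
clock: 24.35
position: [0.6242, -0.0576, 0.1112]
ee_rot: [-0.001, 0.998, -0.056, -0.005]
contact_force: [0.0, 0.2, -0.3]
width: 0.0856
```

Emit:
apply_moves(commands=[0, 0, 0, 0, 0, 0, 0, 0, 0, 0, 0, 0, 0, 0, 0, 0, 0, 0, 0, 0, 0, 0, 0, 0, 0, 0, 0, 0, 0, 0, 0, 0, 0, 0, 0, 0], jaw=-1)

```text
clock: 24.95
position: [0.6298, -0.0587, 0.1164]
ee_rot: [0.0, 0.998, -0.057, 0.002]
contact_force: [5.2, -0.1, 2.9]
width: 0.0212
```

Emit:
apply_moves(commands=[0, 0.2, 0, 0, 0, 0, 0, 0.3, 0, 0, 0, 0, 0, 0.3, 0, 0, 0, 0, 0, 0.2, 0, 0, 0, 0, 0, 0.1, 0, 0, 0, 0, 0, 0, 0, 0, 0, 0])

```text
clock: 25.55
position: [0.6262, -0.0917, 0.1164]
ee_rot: [0.0, 0.998, -0.057, 0.002]
contact_force: [5.4, 0.6, 3.4]
width: 0.0211
```

```bash
python3 -c "
from h import *
fx()"
```

```text
t 25.55 fix xy 0.0013 -0.1113 z 0.1164 h -0.114 Fxyz 5.3 1.2 3.4 w 0.0211
```

Emit:
apply_moves(commands=[0, 0, 0, 0, 0, 0, 0, 0, 0, 0, 0, 0, 0, 0, 0, 0, 0, 0, 0, 0, 0, 0, 0, 0], jaw=1)

```text
clock: 25.95
position: [0.6235, -0.0912, 0.1149]
ee_rot: [-0.0, 0.998, -0.057, -0.001]
contact_force: [0.5, -0.0, -0.3]
width: 0.0776
```

Emit:
apply_moves(commands=[0, 0, -0.6, 0, 0, 0, 0, 0, -1, 0, 0, 0, 0, -0.3, -0.9, 0, 0, 0, 0, -0.9, 0, 0, 0, 0, 0, -0.9, 0, 0, 0, 0, 0, -0.9, 0, 0, 0, 0, 0, -0.9, 0, 0, 0, 0, 0, -0.5, 0, 0, 0, 0, 0, 0, 0, 0, 0, 0])

```text
clock: 26.85
position: [0.6389, 0.0416, 0.1901]
ee_rot: [-0.0, 0.998, -0.055, -0.0]
contact_force: [-0.4, 0.1, -0.1]
width: 0.0854
```

```bash
python3 -c "
from h import *
fx();go(F(0,24,.067),PSI)"
```

```text
t 26.85 fix xy -0.001 0.0226 z 0.1901 h -0.111 Fxyz -0.4 0.0 -0.1 w 0.0854
pos [0.6389 0.0416 0.1901] h -0.111 turn units 0.01 shift units after turn [ 0.03 -0.05  4.1 ] rows>= 5
```

Emit:
apply_moves(commands=[0.03, 0, 0.8, 0, 0, 0, 0, 0, 0.8, 0, 0, 0, 0, 0, 0.8, 0, 0, 0, 0, 0, 0.8, 0, 0, 0, 0, 0, 0.5, 0, 0, 0, 0, 0, 0.35, 0, 0, 0, 0, 0, 0, 0, 0, 0])

```text
clock: 27.55
position: [0.6389, 0.0387, 0.0671]
ee_rot: [0.0, 0.998, -0.057, -0.002]
contact_force: [-0.3, 0.1, 0.1]
width: 0.0853
```

Emit:
apply_moves(commands=[0, 0, 0, 0, 0, 0, 0, 0, 0, 0, 0, 0, 0, 0, 0, 0, 0, 0, 0, 0, 0, 0, 0, 0, 0, 0, 0, 0, 0, 0, 0, 0, 0, 0, 0, 0], jaw=-1, newtons=70)

```text
clock: 28.15
position: [0.6408, 0.0397, 0.0698]
ee_rot: [0.0, 0.998, -0.057, 0.001]
contact_force: [-0.5, -1.1, 4.3]
width: 0.0262
```

Emit:
apply_moves(commands=[0, 0.1, 0, 0, 0, 0, 0, 0.1, 0, 0, 0, 0, 0, 0.07, 0, 0, 0, 0, 0, 0, 0, 0, 0, 0])

```text
clock: 28.55
position: [0.6403, 0.0347, 0.0699]
ee_rot: [-0.003, 0.998, -0.057, 0.001]
contact_force: [1.4, 7.2, 6.0]
width: 0.0267
```

```bash
python3 -c "
from h import *
fx()"
```

```text
t 28.55 fix xy 0.0011 0.0159 z 0.0699 h -0.115 Fxyz 0.6 7.3 6.0 w 0.0267
```

Emit:
apply_moves(commands=[0, 0.12, 0, 0, 0, 0, 0, 0, 0, 0, 0, 0, 0, 0, -0.1, 0, 0, 0, 0, 0, -0.4, 0, 0, 0, 0, 0, -0.8, 0, 0, 0, 0, 0, -1, 0, 0, 0, 0, 0, -1, 0, 0, 0, 0, 0, -0.8, 0, 0, 0, 0, 0, 0, 0, 0, 0])

```text
clock: 29.45
position: [0.6407, 0.0281, 0.1953]
ee_rot: [-0.0, 0.998, -0.057, 0.004]
contact_force: [-0.6, 0.7, -0.1]
width: 0.0261
```

```bash
python3 - <<'E'
from h import *
fx()
d,E=cam('top'); f=cv2.cvtColor(d['frame'],cv2.COLOR_RGB2BGR)
c=f[170:300,400:520]; 
a=cv2.resize(c,None,fx=4,fy=4,interpolation=cv2.INTER_CUBIC); b=cv2.resize(f[155:275,160:400],None,fx=2.5,fy=2.5)
o=np.zeros((600,0,3),np.uint8); o=np.hstack([np.vstack([a,np.zeros((600-a.shape[0],a.shape[1],3),np.uint8)])])
cv2.imwrite('pics/t8.png',cv2.convertScaleAbs(o,alpha=1.8,beta=20))
E
```

```text
t 29.45 fix xy 0.0022 0.0094 z 0.1953 h -0.113 Fxyz -0.7 0.7 -0.1 w 0.0261
```

View pics/t8.png

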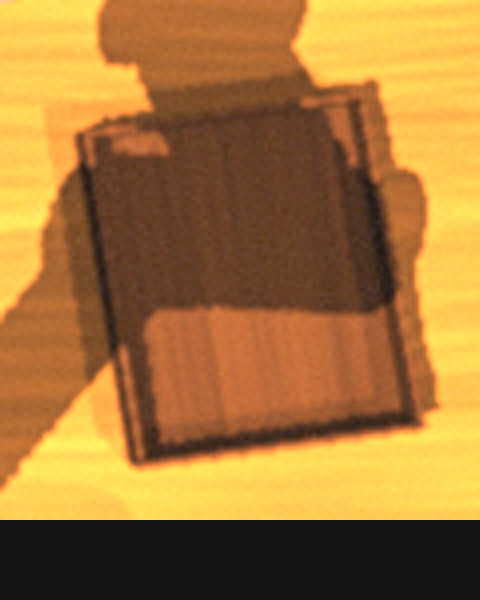

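Tray outer corners are at about (80,131), (372,86), (422,420) and (135,463) in the crop. I'll compute its pose.

```bash
python3 - <<'E'
from h import *
d,E=cam('top')
q=np.array([ray(d,E,400+u/4,170+v/4,.036)[:2] for u,v in [(80,131),(372,86),(422,420),(135,463)]]); print(q.round(4))
c=q.mean(0); print(c,[np.linalg.norm(q[i]-q[(i+1)%4]).round(3) for i in range(4)])
ex=(q[0]-q[3])+(q[1]-q[2]); ey=(q[0]-q[1])+(q[3]-q[2]); a=np.arctan2(ex[1],ex[0]);b=np.arctan2(-ey[0],ey[1]); print(a,b)
th=(a+b)/2
t=c+.06*np.array([np.cos(th),np.sin(th)]); print('slot',t)
go([*t,.19],th)
t2=c-.04*np.array([np.cos(th),np.sin(th)]); print('slot2',t2)
E
```

```text
[[ 0.597  -0.2737]
 [ 0.6257 -0.4889]
 [ 0.3822 -0.5101]
 [ 0.355  -0.3029]]
[ 0.48999029 -0.39389101] [np.float64(0.217), np.float64(0.244), np.float64(0.209), np.float64(0.244)]
0.10335879170005971 0.13161487488000823
slot [ 0.54957667 -0.38685801]
pos [0.6382 0.0282 0.1912] h -0.113 turn units -1.54 shift units after turn [-4.56 13.39  0.04] rows>= 14
slot2 [ 0.45026603 -0.39857968]
```

Emit:
apply_moves(commands=[0, 0, 0, 0, 0, -0.8, 0, 0, 0, 0, 0, -0.74, -0.34, 0.89, 0, 0, 0, 0, -0.34, 0.89, 0, 0, 0, 0, -0.34, 0.89, 0, 0, 0, 0, -0.34, 0.89, 0, 0, 0, 0, -0.34, 0.89, 0, 0, 0, 0, -0.34, 0.89, 0, 0, 0, 0, -0.34, 0.89, 0, 0, 0, 0, -0.34, 0.89, 0, 0, 0, 0, -0.34, 0.89, 0, 0, 0, 0, -0.34, 0.89, 0, 0, 0, 0, -0.34, 0.89, 0, 0, 0, 0, -0.34, 0.89, 0, 0, 0, 0, -0.34, 0.89, 0, 0, 0, 0, -0.34, 0.89, 0, 0, 0, 0, -0.34, 0.89, 0, 0, 0, 0, 0, 0, 0, 0, 0, 0])

```text
clock: 31.35
position: [0.5316, -0.3906, 0.1887]
ee_rot: [-0.0, 0.998, 0.057, -0.002]
contact_force: [0.4, 0.4, -1.5]
width: 0.0264
```

```bash
python3 - <<'E'
from h import *
go([.5347,-.3887,.0145],.117); print(manip.get_state()['width']); blanks(z=.22,fn='w9.png')
E
```

```text
pos [ 0.5316 -0.3906  0.1887] h 0.114 turn units -0.02 shift units after turn [ 0.11 -0.05  5.81] rows>= 6
0.026427099781704596
```

Emit:
apply_moves(commands=[0.1, -0.05, 0.8, 0, 0, 0, 0, 0, 0.9, 0, 0, 0, 0, 0, 0.9, 0, 0, 0, 0, 0, 0.9, 0, 0, 0, 0, 0, 0.9, 0, 0, 0, 0, 0, 0.6, 0, 0, 0, 0, 0, 0.3, 0, 0, 0, 0, 0, 0.3, 0, 0, 0, 0, 0, 0, 0, 0, 0])

```text
clock: 32.3
position: [0.536, -0.3847, 0.0225]
ee_rot: [-0.001, 0.998, 0.059, -0.001]
contact_force: [1.4, 0.8, -0.4]
width: 0.0264
```

Emit:
apply_moves(commands=[0, 0, 0.06, 0, 0, 0, 0, 0, 0.06, 0, 0, 0, 0, 0, 0, 0, 0, 0])

```text
clock: 32.6
position: [0.5367, -0.3859, 0.0207]
ee_rot: [0.0, 0.998, 0.059, 0.0]
contact_force: [0.1, 0.7, -0.4]
width: 0.0261
```

Emit:
apply_moves(commands=[0, 0, 0.07, 0, 0, 0, 0, 0, 0.07, 0, 0, 0, 0, 0, 0.04, 0, 0, 0, 0, 0, 0, 0, 0, 0])

```text
clock: 33.0
position: [0.5364, -0.3857, 0.0148]
ee_rot: [-0.0, 0.998, 0.059, -0.0]
contact_force: [-0.0, 0.2, 0.7]
width: 0.0262
```

Emit:
apply_moves(commands=[0, 0, 0.05, 0, 0, 0, 0, 0, 0.04, 0, 0, 0, 0, 0, 0, 0, 0, 0])

```text
clock: 33.3
position: [0.5364, -0.3857, 0.0148]
ee_rot: [0.0, 0.998, 0.059, 0.0]
contact_force: [-4.0, 1.8, 15.6]
width: 0.0265
```

Emit:
apply_moves(commands=[0, 0, -0.05, 0, 0, 0, 0, 0, 0, 0, 0, 0, 0, 0, 0, 0, 0, 0, 0, 0, 0, 0, 0, 0, 0, 0, -0.5, 0, 0, 0, 0, 0, -1, 0, 0, 0, 0, 0, -1, 0, 0, 0, 0, 0, -1, 0, 0, 0, 0, 0, -1, 0, 0, 0, 0, 0, -1, 0, 0, 0, 0, 0, -1, 0, 0, 0, 0, 0, -1, 0, 0, 0, 0, 0, 0, 0, 0, 0], jaw=0.2)

```text
clock: 34.6
position: [0.5384, -0.3873, 0.2434]
ee_rot: [0.003, 0.998, 0.059, 0.003]
contact_force: [0.3, -0.7, 0.8]
width: 0.0514
```

```bash
python3 - <<'E'
from h import *
go([.49,.31,.26]); blanks(z=.034,fn='w10.png'); blanks('top')
E
```

```text
pos [ 0.5384 -0.3873  0.2434] h 0.118 turn units 0.0 shift units after turn [  1.13 -23.27  -0.55] rows>= 24
(array([ 0.5356, -0.3657]), array([24. , 91.1]), -1.444, array([321., 150.]), np.int32(1093))
(array([ 1.107 , -0.0337]), array([ 291.7, 1089.7]), 1.565, array([331.,  41.]), np.int32(18588))
(array([ 1.1146, -0.7787]), array([198.3, 371.6]), 1.537, array([582.,  24.]), np.int32(3068))
(array([ 1.1463, -0.517 ]), array([44.1, 73.7]), -0.139, array([491.,  24.]), np.int32(123))
(array([ 1.0036, -0.652 ]), array([36.4, 76. ]), -0.004, array([539.,  68.]), np.int32(92))
(array([ 0.8882, -0.8973]), array([ 80.2, 186. ]), 0.117, array([624., 105.]), np.int32(567))
(array([0.9692, 0.1509]), array([33.1, 38.6]), -1.059, array([276.,  84.]), np.int32(75))
(array([ 0.752 , -0.8873]), array([25.9, 52.8]), 0.709, array([626., 148.]), np.int32(64))
(array([0.7257, 0.2236]), array([22.6, 43.7]), 0.876, array([253., 165.]), np.int32(80))
(array([ 0.5384, -0.3645]), array([24.9, 89.8]), -1.449, array([450., 222.]), np.int32(212))
(array([ 0.1401, -0.0012]), array([34.5, 67.2]), 1.063, array([329., 364.]), np.int32(114))
(array([0.0864, 0.1941]), array([22.3, 41.3]), 0.425, array([264., 383.]), np.int32(70))
```

Emit:
apply_moves(commands=[0.05, -0.97, -0.02, 0, 0, 0, 0.05, -0.97, -0.02, 0, 0, 0, 0.05, -0.97, -0.02, 0, 0, 0, 0.05, -0.97, -0.02, 0, 0, 0, 0.05, -0.97, -0.02, 0, 0, 0, 0.05, -0.97, -0.02, 0, 0, 0, 0.05, -0.97, -0.02, 0, 0, 0, 0.05, -0.97, -0.02, 0, 0, 0, 0.05, -0.97, -0.02, 0, 0, 0, 0.05, -0.97, -0.02, 0, 0, 0, 0.05, -0.97, -0.02, 0, 0, 0, 0.05, -0.97, -0.02, 0, 0, 0, 0.05, -0.97, -0.02, 0, 0, 0, 0.05, -0.97, -0.02, 0, 0, 0, 0.05, -0.97, -0.02, 0, 0, 0, 0.05, -0.97, -0.02, 0, 0, 0, 0.05, -0.97, -0.02, 0, 0, 0, 0.05, -0.97, -0.02, 0, 0, 0, 0.05, -0.97, -0.02, 0, 0, 0, 0.05, -0.97, -0.02, 0, 0, 0], jaw=1)

```text
clock: 36.7
position: [0.4968, 0.1967, 0.2485]
ee_rot: [0.0, 0.998, 0.059, -0.002]
contact_force: [0.2, -0.6, -0.2]
width: 0.0851
```

Emit:
apply_moves(commands=[0.05, -0.97, -0.02, 0, 0, 0, 0.05, -0.97, -0.02, 0, 0, 0, 0.05, -0.97, -0.02, 0, 0, 0, 0.05, -0.97, -0.02, 0, 0, 0, 0, 0, 0, 0, 0, -1, 0, 0, 0, 0, 0, -1, 0, 0, 0, 0, 0, -1, 0, 0, 0, 0, 0, -1, 0, 0, 0, 0, 0, -1, 0, 0, 0, 0, 0, -1, 0, 0, 0, 0, 0, -1, 0, 0, 0, 0, 0, -1, 0, 0, 0, 0, 0, -1, 0, 0, 0, 0, 0, -0.5, 0, 0, 0, 0, 0, 0, 0, 0, 0, 0, 0, 0])

```text
clock: 38.3
position: [0.4898, 0.3118, 0.2515]
ee_rot: [-0.0, 0.718, 0.696, -0.001]
contact_force: [-0.0, 0.1, 0.5]
width: 0.0854
```

```bash
python3 - <<'E'
from h import *
b=blanks(fn='w11.png'); go([.4924,.3577,.10],1.551)
E
```

```text
(array([0.4924, 0.3578]), array([25. , 97.4]), -0.031, array([357., 177.]), np.int32(1165))
(array([0.7391, 0.2103]), array([ 43.8, 104.8]), -0.65, array([261., 329.]), np.int32(936))
pos [0.4899 0.3119 0.2518] h 1.541 turn units -0.07 shift units after turn [1.53 0.05 5.06] rows>= 6
```

Emit:
apply_moves(commands=[0.25, 0.01, 0.84, 0, 0, -0.03, 0.25, 0.01, 0.84, 0, 0, 0, 0.25, 0.01, 0.84, 0, 0, 0, 0.25, 0.01, 0.84, 0, 0, 0, 0.25, 0, 0.84, 0, 0, 0, 0.25, 0, 0.84, 0, 0, 0, 0, 0, 0, 0, 0, 0, 0, 0, 0.6, 0, 0, 0, 0, 0, 0.6, 0, 0, 0, 0, 0, 0.6, 0, 0, 0, 0, 0, 0.6, 0, 0, 0, 0, 0, 0.6, 0, 0, 0, 0, 0, 0, 0, 0, 0])

```text
clock: 39.65
position: [0.4916, 0.3561, 0.0106]
ee_rot: [-0.0, 0.716, 0.698, -0.002]
contact_force: [-0.7, 0.1, 0.1]
width: 0.0852
```

```bash
python3 - <<'E'
from h import *
go([.4924,.3575,.008],1.545)
E
```

```text
pos [0.4916 0.3561 0.0106] h 1.546 turn units 0.01 shift units after turn [0.05 0.02 0.09] rows>= 1
```

Emit:
apply_moves(commands=[0.05, 0, 0.06, 0, 0, 0, 0, 0, 0, 0, 0, 0, 0, 0, 0, 0, 0, 0, 0, 0, 0, 0, 0, 0, 0, 0, 0, 0, 0, 0, 0, 0, 0, 0, 0, 0, 0, 0, 0, 0, 0, 0], jaw=-1, newtons=70)

```text
clock: 40.35
position: [0.4935, 0.3591, 0.0112]
ee_rot: [0.0, 0.715, 0.699, 0.001]
contact_force: [0.2, 0.1, 5.5]
width: 0.026
```

Emit:
apply_moves(commands=[0, 0, -0.5, 0, 0, 0, 0, 0, -1, 0, 0, 0, 0, 0, -1, 0, 0, 0, 0, 0, -1, 0, 0, 0, 0, 0, -1, 0, 0, 0, 0, 0, -1, 0, 0, 0, 0, 0, -0.5, 0, 0, 0, 0, 0, 0, 0, 0, 0])

```text
clock: 41.15
position: [0.4939, 0.3593, 0.1926]
ee_rot: [0.001, 0.715, 0.699, 0.003]
contact_force: [0.7, 0.2, -0.6]
width: 0.0268
```

```bash
python3 - <<'E'
from h import *
fx();go(F(0,30,.185),PSI)
E
```

```text
t 41.15 fix xy -0.1806 0.3221 z 0.1926 h 1.547 Fxyz 0.6 0.3 -0.6 w 0.0268
pos [0.4939 0.3593 0.1926] h 1.547 turn units 11.06 shift units after turn [6.02 9.74 0.25] rows>= 10
```

Emit:
apply_moves(commands=[0, 0, 0, 0, 0, 1, 0, 0, 0, 0, 0, 1, 0, 0, 0, 0, 0, 1, 0, 0, 0, 0, 0, 1, 0, 0, 0, 0, 0, 1, 0, 0, 0, 0, 0, 1, 0, 0, 0, 0, 0, 1, 0, 0, 0, 0, 0, 1, 0, 0, 0, 0, 0, 1, 0, 0, 0, 0, 0, 1, 0, 0, 0, 0, 0, 1, 0, 0, 0, 0, 0, 0.06, 0, 0, 0, 0, 0, 0])

```text
clock: 42.45
position: [0.4921, 0.3582, 0.1887]
ee_rot: [0.001, 0.999, -0.055, -0.001]
contact_force: [0.4, 0.2, -0.3]
width: 0.0267
```

Emit:
apply_moves(commands=[0.5, 0.81, 0, 0, 0, 0, 0.5, 0.81, 0, 0, 0, 0, 0.5, 0.81, 0, 0, 0, 0, 0.5, 0.81, 0, 0, 0, 0, 0.5, 0.81, 0, 0, 0, 0, 0.5, 0.81, 0, 0, 0, 0, 0.5, 0.81, 0, 0, 0, 0, 0.5, 0.81, 0, 0, 0, 0, 0.5, 0.81, 0, 0, 0, 0, 0.5, 0.81, 0, 0, 0, 0, 0.5, 0.81, 0, 0, 0, 0, 0.5, 0.81, 0, 0, 0, 0, 0, 0, 0, 0, 0, 0, 0, 0, 0, 0, 0, 0, 0, 0, 0, 0, 0, 0])

```text
clock: 43.95
position: [0.6383, 0.0494, 0.1895]
ee_rot: [-0.0, 0.998, -0.055, -0.001]
contact_force: [-0.1, -0.8, 0.3]
width: 0.0266
```

```bash
python3 - <<'E'
from h import *
fx();go(F(0,30,.115),PSI)
E
```

```text
t 43.95 fix xy -0.0025 0.0303 z 0.1895 h -0.111 Fxyz -0.0 -0.8 0.3 w 0.0266
pos [0.6383 0.0494 0.1895] h -0.111 turn units 0.01 shift units after turn [0.08 0.01 2.48] rows>= 3
```

Emit:
apply_moves(commands=[0.08, 0, 0.8, 0, 0, 0, 0, 0, 0.8, 0, 0, 0, 0, 0, 0.88, 0, 0, 0, 0, 0, 0, 0, 0, 0, 0, 0, 0, 0, 0, 0])

```text
clock: 44.45
position: [0.641, 0.0494, 0.1156]
ee_rot: [-0.0, 0.998, -0.055, -0.0]
contact_force: [-0.8, 0.5, 0.0]
width: 0.0265
```

```bash
python3 - <<'E'
from h import *
fx();go(F(0,30,.115),PSI)
d,E=cam('wrist');np.save('E12.npy',E);f=cv2.cvtColor(d['frame'],cv2.COLOR_RGB2BGR)
cv2.imwrite('pics/w12.png',cv2.convertScaleAbs(cv2.resize(f[0:240,200:440],None,fx=2.5,fy=2.5,interpolation=cv2.INTER_CUBIC),alpha=1.4,beta=15))
E
```

```text
t 44.45 fix xy 0.0002 0.0306 z 0.1156 h -0.11 Fxyz -0.9 0.4 0.0 w 0.0265
pos [0.641  0.0494 0.1156] h -0.11 turn units 0.01 shift units after turn [-0.01  0.02  0.02] rows>= 1
```

View pics/w12.png

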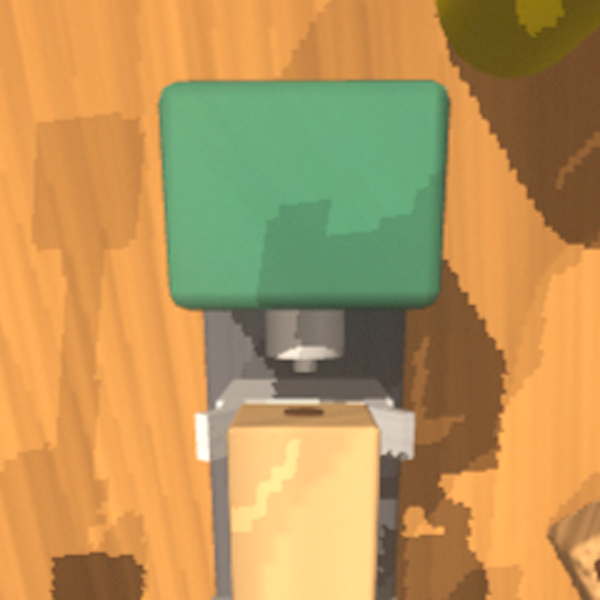

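```bash
python3 - <<'E'
from h import *
d,_=cam('wrist'); E=np.load('E12.npy')
def loc(u,v,z):
    w=ray(d,E,200+u/2.5,v/2.5,z)[:2]-p0; c,s=np.cos(PSI),np.sin(PSI); return np.round([c*w[0]+s*w[1],-s*w[0]+c*w[1]],4)
for n,u,v,z in [('pip',304,370,.075),('blH',304,428,.1355),('hole',304,411,.1215)]: print(n,loc(u,v,z))
go(F(0,30,.072),PSI)
E
```

```text
pip [0.001 0.084]
blH [0.0009 0.0806]
hole [0.0009 0.0813]
pos [0.6424 0.049  0.1172] h -0.111 turn units 0.01 shift units after turn [-0.05  0.01  1.51] rows>= 2
```

Emit:
apply_moves(commands=[-0.03, 0, 0, 0, 0, 0, 0, 0, 0.5, 0, 0, 0, 0, 0, 0.4, 0, 0, 0, 0, 0, 0.3, 0, 0, 0, 0, 0, 0.2, 0, 0, 0, 0, 0, 0.05, 0, 0, 0, 0, 0, 0, 0, 0, 0])

```text
clock: 45.25
position: [0.6405, 0.0485, 0.0718]
ee_rot: [-0.0, 0.998, -0.056, -0.0]
contact_force: [-0.4, 0.1, -0.2]
width: 0.0265
```

Emit:
apply_moves(commands=[0, 0, 0.06, 0, 0, 0, 0, 0, 0.06, 0, 0, 0, 0, 0, 0, 0, 0, 0])

```text
clock: 45.55
position: [0.6409, 0.0486, 0.0692]
ee_rot: [-0.0, 0.998, -0.056, 0.001]
contact_force: [0.2, 0.3, 3.2]
width: 0.0264
```

Emit:
apply_moves(commands=[0, 0, 0.03, 0, 0, 0, 0, 0, 0, 0, 0, 0])

```text
clock: 45.75
position: [0.6409, 0.0485, 0.0691]
ee_rot: [-0.0, 0.998, -0.056, 0.001]
contact_force: [-1.8, 0.6, 6.6]
width: 0.0266
```

Emit:
apply_moves(commands=[0, 0, -0.03, 0, 0, 0, 0, 0, 0, 0, 0, 0, 0, 0, 0, 0, 0, 0, 0, 0, 0, 0, 0, 0, 0, 0, -0.5, 0, 0, 0, 0, 0, -1, 0, 0, 0, 0, 0, -1, 0, 0, 0, 0, 0, -1, 0, 0, 0, 0, 0.5, -0.6, 0, 0, 0, 0, 0.9, 0, 0, 0, 0, 0, 0.9, 0, 0, 0, 0, 0, 0.9, 0, 0, 0, 0, 0, 0.9, 0, 0, 0, 0, 0, 0.6, 0, 0, 0, 0, 0, 0, 0, 0, 0, 0], jaw=1)

```text
clock: 47.25
position: [0.6245, -0.0938, 0.1911]
ee_rot: [0.0, 0.998, -0.057, -0.0]
contact_force: [-0.4, 0.0, 0.9]
width: 0.085
```

```bash
python3 -c "
from h import *
fx();go(F(1,-112,.111),PSI)"
```

```text
t 47.25 fix xy -0.0002 -0.1135 z 0.1911 h -0.115 Fxyz -0.4 -0.0 0.9 w 0.085
pos [ 0.6245 -0.0938  0.1911] h -0.115 turn units -0.02 shift units after turn [ 0.04 -0.05  2.67] rows>= 3
```

Emit:
apply_moves(commands=[0.03, -0.05, 0.6, 0, 0, 0, 0, 0, 0.7, 0, 0, 0, 0, 0, 0.7, 0, 0, 0, 0, 0, 0.6, 0, 0, 0, 0, 0, 0, 0, 0, 0])

```text
clock: 47.75
position: [0.6238, -0.0884, 0.1105]
ee_rot: [-0.001, 0.998, -0.056, -0.003]
contact_force: [0.2, 0.0, -1.2]
width: 0.0853
```

Emit:
apply_moves(commands=[0, 0, 0, 0, 0, 0, 0, 0, 0, 0, 0, 0, 0, 0, 0, 0, 0, 0, 0, 0, 0, 0, 0, 0, 0, 0, 0, 0, 0, 0, 0, 0, 0, 0, 0, 0], jaw=-1, newtons=60)

```text
clock: 48.35
position: [0.6264, -0.0903, 0.1144]
ee_rot: [0.0, 0.998, -0.056, 0.001]
contact_force: [1.0, 0.1, 4.5]
width: 0.0212
```

Emit:
apply_moves(commands=[0, -0.2, 0, 0, 0, 0, 0, -0.3, 0, 0, 0, 0, 0, -0.3, 0, 0, 0, 0, 0, -0.3, 0, 0, 0, 0, 0, -0.3, 0, 0, 0, 0, 0, -0.25, 0, 0, 0, 0, 0, -0.15, 0, 0, 0, 0, 0, 0, 0, 0, 0, 0])

```text
clock: 49.15
position: [0.6323, -0.0361, 0.1144]
ee_rot: [0.0, 0.998, -0.056, 0.001]
contact_force: [0.6, -0.2, 6.3]
width: 0.0209
```

```bash
python3 -c "
from h import *
fx()"
```

```text
t 49.15 fix xy 0.0011 -0.0553 z 0.1144 h -0.111 Fxyz 0.6 -0.1 6.3 w 0.0209
```

Emit:
apply_moves(commands=[0, -0.08, 0, 0, 0, 0, 0, -0.08, 0, 0, 0, 0, 0, -0.08, 0, 0, 0, 0, 0, 0, 0, 0, 0, 0])

```text
clock: 49.55
position: [0.633, -0.0298, 0.1144]
ee_rot: [0.001, 0.998, -0.056, 0.001]
contact_force: [-0.7, -0.9, 6.0]
width: 0.0211
```

Emit:
apply_moves(commands=[0, -0.06, 0, 0, 0, 0, 0, -0.06, 0, 0, 0, 0, 0, 0, 0, 0, 0, 0])

```text
clock: 49.85
position: [0.6333, -0.0263, 0.1145]
ee_rot: [0.001, 0.998, -0.056, 0.001]
contact_force: [-0.3, -2.3, 6.3]
width: 0.0209
```

Emit:
apply_moves(commands=[0, -0.05, 0, 0, 0, 0, 0, -0.05, 0, 0, 0, 0, 0, 0, 0, 0, 0, 0])

```text
clock: 50.15
position: [0.6334, -0.0254, 0.1144]
ee_rot: [0.003, 0.998, -0.056, 0.0]
contact_force: [-1.6, -7.4, 5.7]
width: 0.0209
```

```bash
python3 -c "
from h import *
fx()"
```

```text
t 50.15 fix xy 0.001 -0.0446 z 0.1144 h -0.111 Fxyz -0.8 -7.6 5.7 w 0.0209
```

Emit:
apply_moves(commands=[0, -0.05, 0, 0, 0, 0, 0, -0.05, 0, 0, 0, 0, 0, 0, 0, 0, 0, 0])

```text
clock: 50.45
position: [0.6334, -0.0255, 0.1145]
ee_rot: [0.005, 0.998, -0.055, 0.0]
contact_force: [-2.5, -14.6, 6.4]
width: 0.0212
```

Emit:
apply_moves(commands=[0, -0.05, 0, 0, 0, 0, 0, -0.05, 0, 0, 0, 0, 0, 0, 0, 0, 0, 0])

```text
clock: 50.75
position: [0.6334, -0.0255, 0.1145]
ee_rot: [0.008, 0.998, -0.055, -0.0]
contact_force: [-4.3, -20.6, 6.8]
width: 0.0208
```

Stopped at s ≈ 0.061−0.033+0.065 = 0.093, exactly the value for a held 100 mm blank. Release and check.

Emit:
apply_moves(commands=[0, 0.05, 0, 0, 0, 0, 0, 0, 0, 0, 0, 0, 0, 0, 0, 0, 0, 0, 0, 0, 0, 0, 0, 0, 0, 0, 0, 0, 0, 0], jaw=1)

```text
clock: 51.25
position: [0.6338, -0.0177, 0.1132]
ee_rot: [-0.0, 0.998, -0.056, -0.0]
contact_force: [-0.6, -0.5, -0.4]
width: 0.0854
```

Emit:
apply_moves(commands=[0, 0, -0.6, 0, 0, 0, 0, 0, -1, 0, 0, 0, 0, 0, -0.9, 0, 0, 0, 0, -0.5, 0, 0, 0, 0, 0, -0.5, 0, 0, 0, 0, 0, 0, 0, 0, 0, 0, 0, 0, 0, 0, 0, 0])

```text
clock: 51.95
position: [0.6363, 0.0123, 0.1868]
ee_rot: [0.0, 0.998, -0.055, -0.001]
contact_force: [-0.8, -0.1, -0.4]
width: 0.0851
```

```bash
python3 - <<'E'
from h import *
fx(); d,E=cam('wrist'); save(d,'w13.png')
b=blanks(z=.089)
for o in b:
    w=o[0]-p0; c,s=np.cos(PSI),np.sin(PSI); print(c*w[0]+s*w[1],-s*w[0]+c*w[1])
go(F(-133,62,.15),PSI)
E
```

```text
t 51.95 fix xy -0.0004 -0.0068 z 0.1868 h -0.11 Fxyz -0.8 -0.2 -0.4 w 0.0851
(array([0.642 , 0.0575]), array([25.6, 98.3]), 1.476, array([323., 152.]), np.int32(2812))
0.0002681882486889253 0.038772903877105545
pos [0.6366 0.0115 0.1872] h -0.112 turn units 0.0 shift units after turn [-4.43 -2.32  1.24] rows>= 5
```

Emit:
apply_moves(commands=[-0.74, -0.39, 0, 0, 0, 0, -0.74, -0.39, 0, 0, 0, 0, -0.74, -0.39, 0, 0, 0, 0, -0.74, -0.39, 0, 0, 0, 0, -0.74, -0.39, 0, 0, 0, 0, -0.74, -0.39, 0, 0, 0, 0, 0, 0, 0.6, 0, 0, 0, 0, 0, 0.6, 0, 0, 0, 0, 0, 0, 0, 0, 0], jaw=-1)

```text
clock: 52.95
position: [0.5105, 0.0957, 0.1501]
ee_rot: [0.0, 0.998, -0.056, -0.003]
contact_force: [-1.0, -0.6, -0.4]
width: 0.0002
```

```bash
python3 -c "
from h import *
fx();go(F(-134,62,.069),PSI)"
```

```text
t 52.95 fix xy -0.1347 0.062 z 0.1501 h -0.112 Fxyz -1.0 -0.7 -0.4 w 0.0002
pos [0.5105 0.0957 0.1501] h -0.112 turn units -0.0 shift units after turn [0.02 0.   2.7 ] rows>= 3
```

Emit:
apply_moves(commands=[0, 0, 0.4, 0, 0, 0, 0, 0, 0.4, 0, 0, 0, 0, 0, 0.4, 0, 0, 0, 0, 0, 0.4, 0, 0, 0, 0, 0, 0.4, 0, 0, 0, 0, 0, 0.4, 0, 0, 0, 0, 0, 0.3, 0, 0, 0, 0, 0, 0.2, 0, 0, 0, 0, 0, 0, 0, 0, 0])

```text
clock: 53.85
position: [0.5133, 0.0965, 0.0648]
ee_rot: [-0.0, 0.998, -0.056, 0.0]
contact_force: [0.7, 3.5, 6.1]
width: -0.0001
```

Emit:
apply_moves(commands=[0, 0, 0.1, 0, 0, 0, 0, 0, 0.05, 0, 0, 0, 0, 0, 0, 0, 0, 0])

```text
clock: 54.15
position: [0.5135, 0.0964, 0.0629]
ee_rot: [-0.0, 0.998, -0.056, 0.001]
contact_force: [-2.2, 2.0, 17.5]
width: -0.0002
```

Emit:
apply_moves(commands=[0, 0, 0.05, 0, 0, 0, 0, 0, 0.03, 0, 0, 0, 0, 0, 0, 0, 0, 0])

```text
clock: 54.45
position: [0.5136, 0.0963, 0.0623]
ee_rot: [-0.0, 0.998, -0.056, 0.002]
contact_force: [-5.9, 3.4, 28.7]
width: -0.0001
```

Emit:
apply_moves(commands=[0, 0, -0.3, 0, 0, 0, 0, 0, -0.6, 0, 0, 0, 0, 0, -0.8, 0, 0, 0, 0, 0, -0.9, 0, 0, 0, 0, 0, -0.9, 0, 0, 0, 0, 0, -0.8, 0, 0, 0, 0, 0, 0, 0, 0, 0])

```text
clock: 55.15
position: [0.5143, 0.0955, 0.19]
ee_rot: [0.0, 0.998, -0.056, 0.003]
contact_force: [0.4, 0.1, -0.6]
width: -0.0001
```

```bash
python3 -c "
from h import *
d,E=cam('wrist'); save(d,'w14.png')
go(F(0,-49,.19),PSI)"
```

```text
pos [0.5131 0.0955 0.1881] h -0.112 turn units 0.0 shift units after turn [ 4.4   3.7  -0.06] rows>= 5
```

Emit:
apply_moves(commands=[0.73, 0.62, 0, 0, 0, 0, 0.73, 0.62, 0, 0, 0, 0, 0.73, 0.62, 0, 0, 0, 0, 0.73, 0.62, 0, 0, 0, 0, 0.73, 0.62, 0, 0, 0, 0, 0.73, 0.62, 0, 0, 0, 0, 0, 0, 0, 0, 0, 0], jaw=1)

```text
clock: 55.9
position: [0.632, -0.0328, 0.1845]
ee_rot: [0.001, 0.998, -0.057, -0.001]
contact_force: [-1.1, 0.1, -0.8]
width: 0.0853
```

```bash
python3 -c "
from h import *
fx();go(F(0.5,-47,.111),PSI)"
```

```text
t 55.9 fix xy 0.0004 -0.052 z 0.1845 h -0.115 Fxyz -1.1 -0.0 -0.8 w 0.0853
pos [ 0.632  -0.0328  0.1845] h -0.115 turn units -0.02 shift units after turn [ 0.   -0.17  2.45] rows>= 3
```

Emit:
apply_moves(commands=[0, -0.05, 0.6, 0, 0, 0, 0, 0, 0.6, 0, 0, 0, 0, 0, 0.6, 0, 0, 0, 0, 0, 0.6, 0, 0, 0, 0, 0, 0, 0, 0, 0])

```text
clock: 56.4
position: [0.627, -0.0273, 0.111]
ee_rot: [-0.0, 0.998, -0.056, -0.005]
contact_force: [-0.6, 0.2, 0.0]
width: 0.0852
```

Emit:
apply_moves(commands=[0, 0, 0, 0, 0, 0, 0, 0, 0, 0, 0, 0, 0, 0, 0, 0, 0, 0, 0, 0, 0, 0, 0, 0, 0, 0, 0, 0, 0, 0, 0, 0, 0, 0, 0, 0], jaw=-1)

```text
clock: 57.0
position: [0.6331, -0.0283, 0.1168]
ee_rot: [0.0, 0.998, -0.056, 0.003]
contact_force: [4.8, -0.3, 2.7]
width: 0.0208
```

Emit:
apply_moves(commands=[0, 0.2, 0, 0, 0, 0, 0, 0.3, 0, 0, 0, 0, 0, 0.3, 0, 0, 0, 0, 0, 0.3, 0, 0, 0, 0, 0, 0.3, 0, 0, 0, 0, 0, 0.3, 0, 0, 0, 0, 0, 0.3, 0, 0, 0, 0, 0, 0.3, 0, 0, 0, 0, 0, 0.3, 0, 0, 0, 0, 0, 0.2, 0, 0, 0, 0, 0, 0, 0, 0, 0, 0])

```text
clock: 58.1
position: [0.624, -0.1125, 0.1168]
ee_rot: [0.0, 0.998, -0.056, 0.003]
contact_force: [5.7, -2.1, 2.5]
width: 0.0209
```

```bash
python3 -c "
from h import *
fx()"
```

```text
t 58.1 fix xy 0.0014 -0.1321 z 0.1168 h -0.112 Fxyz 5.9 -1.5 2.5 w 0.0209
```

Moved 84.7 mm of 93; continue gently until it hits the stop.

Emit:
apply_moves(commands=[0, 0.1, 0, 0, 0, 0, 0, 0.1, 0, 0, 0, 0, 0, 0.07, 0, 0, 0, 0, 0, 0, 0, 0, 0, 0])

```text
clock: 58.5
position: [0.6233, -0.1196, 0.1168]
ee_rot: [-0.0, 0.998, -0.056, 0.003]
contact_force: [6.5, 0.7, 3.2]
width: 0.0208
```

Emit:
apply_moves(commands=[0, 0.07, 0, 0, 0, 0, 0, 0.07, 0, 0, 0, 0, 0, 0, 0, 0, 0, 0])

```text
clock: 58.8
position: [0.6231, -0.1207, 0.1168]
ee_rot: [-0.003, 0.998, -0.056, 0.003]
contact_force: [8.1, 8.1, 4.1]
width: 0.0209
```

```bash
python3 -c "
from h import *
fx()"
```

```text
t 58.8 fix xy 0.0014 -0.1404 z 0.1168 h -0.113 Fxyz 7.1 9.0 4.1 w 0.0209
```

Emit:
apply_moves(commands=[0, 0.06, 0, 0, 0, 0, 0, 0.06, 0, 0, 0, 0, 0, 0, 0, 0, 0, 0])

```text
clock: 59.1
position: [0.6231, -0.1207, 0.1168]
ee_rot: [-0.006, 0.998, -0.056, 0.003]
contact_force: [10.2, 16.9, 3.6]
width: 0.0211
```

Emit:
apply_moves(commands=[0, 0, 0, 0, 0, 0, 0, 0, 0, 0, 0, 0, 0, 0, 0, 0, 0, 0, 0, 0, 0, 0, 0, 0], jaw=1)

```text
clock: 59.5
position: [0.6191, -0.1277, 0.1152]
ee_rot: [0.0, 0.998, -0.056, -0.001]
contact_force: [-0.2, -0.0, -0.7]
width: 0.0778
```

Emit:
apply_moves(commands=[0, 0, -0.6, 0, 0, 0, 0, 0, -1, 0, 0, 0, 0, -0.5, -0.9, 0, 0, 0, 0, -0.9, 0, 0, 0, 0, 0, -0.9, 0, 0, 0, 0, 0, -0.9, 0, 0, 0, 0, 0, -0.9, 0, 0, 0, 0, 0, -0.9, 0, 0, 0, 0, 0, -0.9, 0, 0, 0, 0, 0, 0, 0, 0, 0, 0, 0, 0, 0, 0, 0, 0])

```text
clock: 60.6
position: [0.6393, 0.0485, 0.1903]
ee_rot: [0.0, 0.998, -0.056, -0.0]
contact_force: [0.4, -0.6, -0.4]
width: 0.0856
```

```bash
python3 - <<'E'
from h import *
fx(); b=blanks(z=.089)
for o in b:
    w=o[0]-p0; c,s=np.cos(PSI),np.sin(PSI); print(c*w[0]+s*w[1],-s*w[0]+c*w[1])
go(F(0.5,36,.068),PSI)
E
```

```text
t 60.6 fix xy -0.0014 0.0295 z 0.1903 h -0.111 Fxyz 0.5 -0.6 -0.4 w 0.0856
(array([0.704 , 0.1962]), array([ 5.2, 13.6]), -0.111, array([384.,   3.]), np.int32(87))
(array([0.6424, 0.0567]), array([25.8, 97.8]), 1.459, array([324., 192.]), np.int32(2471))
0.046377787459876946 0.18353337797339886
0.0007550948638458546 0.03802262263109416
pos [0.6393 0.0479 0.1903] h -0.112 turn units -0.0 shift units after turn [ 0.06 -0.24  4.08] rows>= 5
```

Emit:
apply_moves(commands=[0.06, -0.15, 0.8, 0, 0, 0, 0, 0, 0.8, 0, 0, 0, 0, 0, 0.8, 0, 0, 0, 0, 0, 0.8, 0, 0, 0, 0, 0, 0.5, 0, 0, 0, 0, 0, 0.35, 0, 0, 0, 0, 0, 0, 0, 0, 0])

```text
clock: 61.35
position: [0.6408, 0.0518, 0.0675]
ee_rot: [0.0, 0.998, -0.057, -0.002]
contact_force: [-0.0, 0.3, 0.4]
width: 0.0854
```

Emit:
apply_moves(commands=[0, 0, 0, 0, 0, 0, 0, 0, 0, 0, 0, 0, 0, 0, 0, 0, 0, 0, 0, 0, 0, 0, 0, 0, 0, 0, 0, 0, 0, 0, 0, 0, 0, 0, 0, 0], jaw=-1, newtons=70)

```text
clock: 61.95
position: [0.6426, 0.0529, 0.0701]
ee_rot: [0.0, 0.998, -0.056, 0.001]
contact_force: [-0.9, -0.2, 5.6]
width: 0.0266
```

Emit:
apply_moves(commands=[0, 0.1, 0, 0, 0, 0, 0, 0.1, 0, 0, 0, 0, 0, 0.1, 0, 0, 0, 0, 0, 0, 0, 0, 0, 0])

```text
clock: 62.35
position: [0.6418, 0.0449, 0.0701]
ee_rot: [-0.001, 0.998, -0.056, 0.001]
contact_force: [0.1, 3.4, 5.3]
width: 0.0264
```

```bash
python3 -c "
from h import *
fx()"
```

```text
t 62.35 fix xy 0.0015 0.0262 z 0.0701 h -0.112 Fxyz -0.3 3.4 5.3 w 0.0264
```

Emit:
apply_moves(commands=[0, 0, -0.1, 0, 0, 0, 0, 0, -0.4, 0, 0, 0, 0, 0, -0.8, 0, 0, 0, 0, 0, -1, 0, 0, 0, 0, 0, -1, 0, 0, 0, 0, 0, -0.8, 0, 0, 0, 0, 0, 0, 0, 0, -0.8, 0, 0, 0, 0, 0, -0.73, 0, 0, 0, 0, 0, 0])

```text
clock: 63.25
position: [0.6406, 0.0438, 0.1927]
ee_rot: [0.0, 0.998, 0.059, 0.0]
contact_force: [-0.9, 0.5, -0.7]
width: 0.0265
```

```bash
python3 -c "
from h import *
fx(); go([.4552,-.3981,.19],.117)"
```

```text
t 63.25 fix xy 0.0005 0.025 z 0.1927 h 0.117 Fxyz -1.0 0.4 -0.7 w 0.0265
pos [0.6406 0.0438 0.1927] h 0.117 turn units 0.0 shift units after turn [-7.86 13.91  0.09] rows>= 14
```

Emit:
apply_moves(commands=[-0.49, 0.87, 0, 0, 0, 0, -0.49, 0.87, 0, 0, 0, 0, -0.49, 0.87, 0, 0, 0, 0, -0.49, 0.87, 0, 0, 0, 0, -0.49, 0.87, 0, 0, 0, 0, -0.49, 0.87, 0, 0, 0, 0, -0.49, 0.87, 0, 0, 0, 0, -0.49, 0.87, 0, 0, 0, 0, -0.49, 0.87, 0, 0, 0, 0, -0.49, 0.87, 0, 0, 0, 0, -0.49, 0.87, 0, 0, 0, 0, -0.49, 0.87, 0, 0, 0, 0, -0.49, 0.87, 0, 0, 0, 0, -0.49, 0.87, 0, 0, 0, 0, -0.49, 0.87, 0, 0, 0, 0, -0.49, 0.87, 0, 0, 0, 0, 0, 0, 0, 0, 0, 0, 0, 0, 0, 0, 0, 0])

```text
clock: 65.05
position: [0.4557, -0.3986, 0.1917]
ee_rot: [-0.001, 0.998, 0.057, -0.0]
contact_force: [0.5, 0.1, 0.7]
width: 0.0264
```

```bash
python3 - <<'E'
from h import *
fx();go([.4552,-.3981,.0155],.117)
d,E=cam('wrist');f=cv2.cvtColor(d['frame'],cv2.COLOR_RGB2BGR)
cv2.imwrite('pics/w15.png',cv2.convertScaleAbs(f,alpha=1.5,beta=15))
E
```

```text
t 65.05 fix xy -0.1339 -0.4353 z 0.1917 h 0.114 Fxyz 0.5 0.1 0.7 w 0.0264
pos [ 0.4557 -0.3986  0.1917] h 0.114 turn units -0.02 shift units after turn [-0.02 -0.02  5.87] rows>= 6
```

View pics/w15.png

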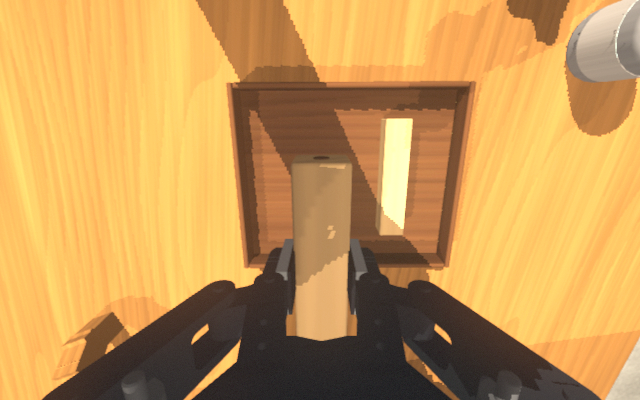

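The mid blank lies flat in the tray at (395,178), and the slot under the held one is clear. Lower the short blank.

Emit:
apply_moves(commands=[0, 0, 0.8, 0, 0, 0, 0, 0, 0.9, 0, 0, 0, 0, 0, 0.9, 0, 0, 0, 0, 0, 0.9, 0, 0, 0, 0, 0, 0.9, 0, 0, 0, 0, 0, 0.7, 0, 0, 0, 0, 0, 0.3, 0, 0, 0, 0, 0, 0.3, 0, 0, 0, 0, 0, 0, 0, 0, 0])

```text
clock: 66.0
position: [0.4563, -0.3976, 0.0205]
ee_rot: [-0.001, 0.998, 0.059, -0.0]
contact_force: [-0.6, -0.4, -0.1]
width: 0.0266
```

Emit:
apply_moves(commands=[0, 0, 0.06, 0, 0, 0, 0, 0, 0.06, 0, 0, 0, 0, 0, 0, 0, 0, 0])

```text
clock: 66.3
position: [0.4565, -0.3986, 0.0179]
ee_rot: [0.0, 0.998, 0.059, 0.0]
contact_force: [0.1, -0.4, -0.1]
width: 0.0264
```

Emit:
apply_moves(commands=[0, 0, 0.05, 0, 0, 0, 0, 0, 0.05, 0, 0, 0, 0, 0, 0, 0, 0, 0])

```text
clock: 66.6
position: [0.4564, -0.3986, 0.0151]
ee_rot: [0.0, 0.998, 0.059, 0.0]
contact_force: [-0.3, 1.0, 4.1]
width: 0.0266
```

Contact; release, rise, and move aside for a final look.

Emit:
apply_moves(commands=[0, 0, 0.02, 0, 0, 0, 0, 0, 0, 0, 0, 0])

```text
clock: 66.8
position: [0.4564, -0.3986, 0.0151]
ee_rot: [0.0, 0.998, 0.059, 0.0]
contact_force: [-1.4, 1.6, 8.1]
width: 0.0263
```

Emit:
apply_moves(commands=[0, 0, -0.02, 0, 0, 0, 0, 0, 0, 0, 0, 0, 0, 0, 0, 0, 0, 0, 0, 0, 0, 0, 0, 0, 0, 0, -0.4, 0, 0, 0, 0, 0, -1, 0, 0, 0, 0, 0, -1, 0, 0, 0, 0, 0, -1, 0, 0, 0, 0, 0, -1, 0, 0, 0, 0, 0, -1, 0, 0, 0, 0, 0, -1, 0, 0, 0, 0, 0, -1, 0, 0, 0, 0, -0.9, 0, 0, 0, 0, 0, -0.9, 0, 0, 0, 0, 0, -0.9, 0, 0, 0, 0, 0, -0.9, 0, 0, 0, 0, 0, -0.9, 0, 0, 0, 0, 0, 0, 0, 0, 0, 0], jaw=0.2)

```text
clock: 68.6
position: [0.4394, -0.261, 0.2374]
ee_rot: [-0.001, 0.998, 0.06, 0.0]
contact_force: [-0.1, -1.3, 0.4]
width: 0.0513
```

```bash
python3 - <<'E'
from h import *
fx()
d,E=cam('scene'); f=cv2.cvtColor(d['frame'],cv2.COLOR_RGB2BGR)
a=cv2.convertScaleAbs(cv2.resize(f[140:280,170:390],None,fx=3.5,fy=3.5,interpolation=cv2.INTER_CUBIC)[:490],alpha=1.4,beta=10)
cv2.imwrite('pics/s16.png',a)
# predicted pointer tip in scene for wheel: axis at fixture (-135?,-60,75)
for k in range(4):
    t=-.4+.314*k; q=proj(d,E,F(-135,-60+61*np.sin(t),.075+.061*np.cos(t))); print(k,((q-[170,140])*3.5).round(0))
E
```

```text
t 68.6 fix xy -0.1654 -0.3003 z 0.2374 h 0.12 Fxyz 0.0 -1.3 0.4 w 0.0513
0 [468.  97.]
1 [486.  97.]
2 [505. 101.]
3 [523. 108.]
```

View pics/s16.png

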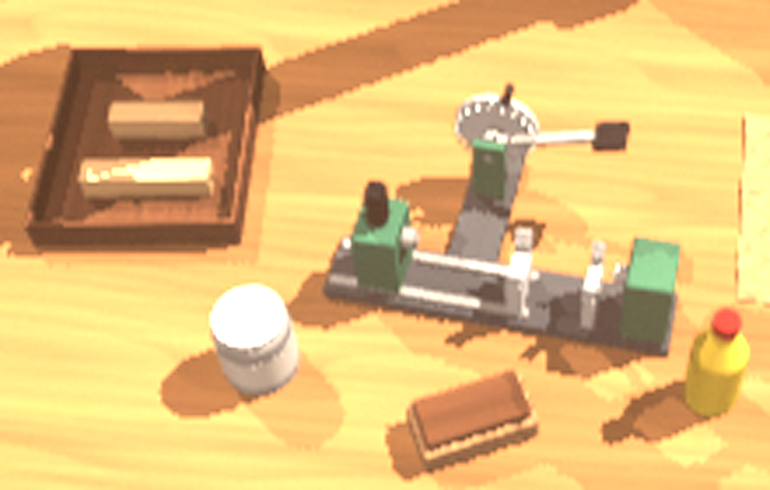

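The final view shows both blanks flat in the tray and the tailstock at its back end. The lever is up and the pointer tip is at about (508,90), which fits two notches. The bystanders have not been disturbed. Handing in.

```bash
python3 -c "
from rig import manip
print(manip.sign_off())"
```

```text
the job is handed in; nothing more can be done
None
```

I ran both blanks that were on the mat through the centres, the 132 mm one first and then the 100 mm one. The long blank was absent. Both now lie flat in the tray. I handed the job in at about 69 s of the 210 s allowed.

- **Holding:** I pushed the tailstock up to about 20 N and it would not go further. The mid blank's ends measured 87.8 and −43.4 mm, against 88 and −44 expected. For the short blank the tailstock reading worked out at 0.093 m, as expected.
- **Tally:** I pressed the lever once per blank, down to its stop at about 62 mm, and it came back up. The pointer tip at column 508 in the last picture fits two notches, predicted at 505. One notch would be 486 and three 523, so this is an estimate from one enlarged picture.
- **Tailstock:** I drew it back 93 mm until it met a rigid stop at about 17 N.
- **Bystanders:** the bottle, tin and sanding block look undisturbed in the last picture. I did not measure their positions.

The first lever press peaked at 46 N on the fingertips, more than it needed. I stopped the second at 29 N. No check failed.

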